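Refit the bath's temperature probe after its check

ROBOT

A 6-joint arm with a two-finger parallel gripper is mounted at the origin on the work surface. World frame = base frame: x ahead of the robot, y to its left, z up, the work surface at z = 0. Lengths are in m, angles in rad, forces in N, time in s.
With the tool pointing down it reaches from about 0.35 to 0.8 m from the base axis. Payload 7.3 kg.
Tool frame: the origin (TCP) lies midway between the tips of the shut fingers; the grasp point (between the pads) lies 19 mm behind it; z points along the fingers, y is the line along which they close (so a half turn about z gives the same grasp; the last joint's range is limited). The gripper opens to 85 mm and grips with 20 to 120 N. Pads are 22 mm wide; open, the fingers measure 114 mm over their backs; the gripper's body (76 mm by 85 mm) begins 54 mm behind the grasp point. The pads swing forward as they close: fully open they stand 13 mm farther back than shut.
Start: joints at [-1.284, 0.342, 1.524, -0, 1.275, -0.146], TCP at [0.22, -0.477, 0.231] pointing down, gripper open.
Joint ranges: [-2.53, 2.53], [-0.77, 2.02], [0.04, 2.7], [-1, 4.14], [0.28, 2.66], [-3.11, 3.11]. Speed limits (rad/s): [2.57, 2.57, 3.14, 3.14, 3.14, 3.14].

INTERFACE

Orientations are given as a rotation vector (axis times angle).
In Python, from cell import env gives the robot as it stands.
- The arm moves only by the shell command python3 -m handwheel 'ROWS' [OPENING] [FORCE]. ROWS is JSON, a list of rows, each an object of numbers: "tx", "ty", "tz": the shift along the world's x, y, z in cm; "ax", "ay", "az": the turn, a rotation vector about the world's x, y, z in units of 5 degrees (1.0 is 5 degrees). In form: [{"tx": .., "ty": .., "tz": .., "ax": .., "ay": .., "az": ..}, ...]. A call has 1 to 10 rows; each row shifts and turns the commanded pose from where the row before left it; what a row does not reach is not made up. A row lasts 1/12 s, in which the tool goes at most 41.7 mm and 7.16 degrees, less where a joint would pass 70% of its speed; a pose out of reach is approached as far as the arm can. A call with a gripper value outside its range is refused whole. OPENING is the finger opening in cm, from 0 to 8.54, set as the call begins (- or left out, the last holds). The fingers move at their own pace and stop on an object; FORCE is the grip in N (left out, the last holds). Time passes only in rows, so rows that do not move let the fingers close. It gives the time, the measured TCP pose, the force, the opening and the grip force at its end, in the units of the state.
- env.sense(): the state, without advancing time (a new reading comes with each control period).
- env.grab_frame(name): name is "scene" or "top" or "wrist"; returns a dict with "color" (420x560x3 uint8, red, green, blue), "mtx" (3x3 intrinsics, pixels), "dist_coeffs" ([k1, k2, p1, p2, k3] as OpenCV has them; the pictures are not rectified), "position" and "orientation" of the camera in the world; the wrist camera has in their place "T_tool_cam" (4x4, takes a point from camera to tool coordinates, whose origin is the TCP and whose axes are the flange's). Camera axes: x right, y up, looking along -z (the intrinsics and any distortion apply to the point x, -y, -z); pixel columns grow to the right and rows downward; lengths in m; the calibration is good to about 2 mm. A picture is of the moment at which its call begins: read the wrist's pose just before it. There is no depth.
- env.hand_in(): hands the job in; it is judged then, once.
The state is a dict: "time": time; "joint_positions": joint angles; "dq": joint speeds; "tau": joint torques, N m; "tool_pos": TCP position; "orientation": TCP orientation; "wrist_force": force on the tool from outside, world axes, zero at the start; "wrist_torque": the same for the moment, N m; "width": finger opening in m; "finger_force": force on a finger pad.
Only numpy, scipy, OpenCV 4.12 (cv2) and the standard library are available. Lean on these libraries where they do the work, as an engineer would, in place of code of your own. Each camera call takes 0.05 s, during which the arm holds its last target. There are 200 camera calls.

TASK

The water bath's wireless temperature probe has been checked in the dry-block heater: draw it out, lay it gently flat on the green mat, without dropping it, and let go, so that you can take it afresh across its body. Then slide its stem level into the brass gland on the end of the bath, push until its steel nose sits fully home against the gland, and leave it there. Do not knock the two sample cups about or tip them over.

Things in the scene. Friction and masses are not known exactly. Their poses are not given: they have to be found in the camera images.
- probe: Wireless temperature probe, about 80 g: blue square plastic body 24 x 24 x 60 mm, then a steel nose (14 mm round, 8 mm long), then a stiff steel stem 6 mm thick, 80 mm long, with a half-round tip. Origin: middle of the nose's face, where the stem comes out. z: along the probe from the tip to the black capped end; x, y: square to the flat sides. Starts upright, stem down, in the heater's well.
- probe_center (a point): Middle of the probe's blue body, on its axis (axes as probe). From here the capped end is 30 mm along +z, the nose's face 38 mm and the stem's tip 118 mm along -z. Most of the mass is in the plastic part, so, lying down, the probe rests on a flat side of the body, this point 12 mm above the surface, the stem level and 9 mm clear.
- probe_nose (a point): Middle of the face of the probe's steel nose, where the stem comes out: the face that has to meet the gland. Same axes as the probe.
- probe_tip (a point): Tip of the probe's stem. Same axes as the probe.
- well_mouth (a point): Mouth of the vertical well (8 mm bore) in which the probe stands, its nose resting here and its stem inside, in the middle of the dry-block heater, 100 mm above the bench. z up. The heater is a fixed white box, 150 mm (x) by 180 mm (y), 108 mm high: its rim is 8 mm above this point, and the probe's whole body stands above the point.
- mat_top (a point): Middle of the upper face of the green mat, 180 x 180 mm and 3 mm thick, fixed flat on the bench; x and y along its sides, z up.
- gland_mouth (a point): Middle of the mouth of the brass gland's level bore on the end of the water bath, 105 mm above the bench: 8 mm bore, 42 mm long, free room behind. The gland, 24 mm across, stands 30 mm out of the bath's end wall. x: level, into the bore, the way the stem must go; z up. At home the nose's face touches this mouth; let go, the probe droops up to 3 degrees and friction keeps it in.
- bath: Water bath: fixed open steel tank, dry, 168 mm high. Origin on the bench under the gland, in the plane of the end wall; x along the tank away from the gland (440 mm long), 150 mm to either side (y), a 90 mm deep heater box beyond that on the -y side. A brass drain valve with an orange lever sticks 55 mm out of the end wall at y = -95 mm, all of it lower than 70 mm above the bench.
- cup_a_center (a point): Centre (half-way up) of a loose capped sample cup with a yellow cap, 41 mm in diameter, 60 mm high, about 60 g, standing on the bench; z is up. Leave it be.
- cup_b_center (a point): Centre (half-way up) of a loose capped sample cup with a red cap, same size. Leave it be.
- cup_rack: Plywood rack with twelve capped cups, 115 mm (x) by 165 mm (y) and 63 mm high, fixed on the bench; origin at the middle of its underside. It plays no part.
Things that resemble listed ones, but are neither listed nor needed, are in the scene too. There is more than one size of the probe; the job needs the smaller.

How it is judged:
On the way:
1. the probe lies flat on the green mat (middle of its body over the mat), let go and at rest (height (world z) of probe_center below 0.022 m and angle between probe_center's own z axis and vertical between 1.45 and 1.69 rad and x of probe_center in the frame of mat_top between -0.09 and 0.09 m and y of probe_center in the frame of mat_top between -0.09 and 0.09 m and contact force between the fingers and probe below 0.1 N and linear speed of probe below 0.03 m/s), for 0.2 s.
At the end, for the whole second after the job is handed in: The stem is in the gland's bore with the nose home against it (middle of the nose's face within 5 mm of the middle of the mouth, the probe within 0.12 rad of the bore's axis), let go and at rest (distance between probe_nose and gland_mouth below 0.005 m and angle between the z axis of probe_center and the x axis of gland_mouth, either way round below 0.12 rad and linear speed of probe below 0.01 m/s and contact force between the fingers and probe below 0.1 N); the robot touches nothing.
It fails at once if the probe dropped or thrown: loose from the fingers and faster than 0.9 m/s (a fall of some 4 cm) (contact force between the fingers and probe below 0.01 N and linear speed of probe above 0.9 m/s).
It fails at once if yellow-capped cup pushed more than 30 mm or tipped (distance of cup_a_center from where it was at the start of the episode above 0.03 m or angle between cup_a_center's own z axis and vertical above 0.4 rad).
It fails at once if red-capped cup pushed more than 30 mm or tipped (distance of cup_b_center from where it was at the start of the episode above 0.03 m or angle between cup_b_center's own z axis and vertical above 0.4 rad).
It also fails if it takes over 64 s, if anything falls off the work surface, if the arm or the gripper's body presses on something with over 40 N, if the wrist force passes 120 N, or if a joint passes its speed limit or range.

## Working session

There is one attempt and no reset: what is moved stays moved. The work goes in short steps, Python scripts to look and compute and a shell command to move; the robot and the scene stay as the last step left them, time stands still between calls to the robot, and variables do not carry over. Pictures are saved under pics/ and viewed, at most 10 in all, crops included, and the job is handed in when it is done.

```bash
ls; mkdir -p pics; cat > h.py <<'E'
import numpy as np, cv2
from scipy.spatial.transform import Rotation as R
from cell import env
def grab(n):
    s=env.sense(); f=env.grab_frame(n)
    if n=="wrist":
        T=np.eye(4); T[:3,:3]=R.from_rotvec(s["orientation"]).as_matrix(); T[:3,3]=s["tool_pos"]
        f["T"]=T@np.array(f["T_tool_cam"])
    else:
        T=np.eye(4); o=np.array(f["orientation"])
        T[:3,:3]=R.from_rotvec(o).as_matrix() if o.size==3 else o
        T[:3,3]=f["position"]; f["T"]=T
    return f
def ray(f,u,v):
    p=cv2.undistortPoints(np.array([[[u,v]]],float),np.array(f["mtx"]),np.array(f["dist_coeffs"]))[0,0]
    d=f["T"][:3,:3]@np.array([p[0],-p[1],-1.]); return f["T"][:3,3],d/np.linalg.norm(d)
def atz(f,u,v,z):
    o,d=ray(f,u,v); return o+d*(z-o[2])/d[2]
def proj(f,P):
    P=np.atleast_2d(P); c=(P-f["T"][:3,3])@f["T"][:3,:3]; c=c*[1,-1,-1]
    return cv2.projectPoints(c,np.zeros(3),np.zeros(3),np.array(f["mtx"]),np.array(f["dist_coeffs"]))[0][:,0]
def tri(obs):
    A=np.zeros((3,3));b=np.zeros(3)
    for f,u,v in obs:
        o,d=ray(f,u,v);M=np.eye(3)-np.outer(d,d);A+=M;b+=M@o
    return np.linalg.solve(A,b)
def save(f,n,crop=None,k=1):
    im=f["color"][:,:,::-1]
    if crop: im=im[crop[1]:crop[3],crop[0]:crop[2]]
    cv2.imwrite("pics/"+n,cv2.resize(im,None,fx=k,fy=k,interpolation=cv2.INTER_CUBIC))
E
python3 - <<'E'
from h import *
import pickle
s=env.sense();print(s)
a=grab("scene");b=grab("top");pickle.dump((a,b),open("f0.pkl","wb"))
print(a["orientation"],a["position"],b["position"])
im=np.vstack([a["color"],b["color"]])[:,:,::-1]
save(a,"scene0.png",k=1.4);save(b,"top0.png",k=1.4)
E
```

```text
pics
{'time': 0.0, 'joint_positions': array([-1.28401972e+00,  3.42704617e-01,  1.52499021e+00,  1.62328587e-05,
        1.27537460e+00, -1.46013440e-01]), 'dq': array([-0.00152816,  0.00121586,  0.0006904 , -0.00129732,  0.00068414,
       -0.00028825]), 'tau': array([-9.09272567e-04, -4.33680081e+01, -2.46011174e+01, -2.49682134e-04,
        7.84868491e-03, -6.66834609e-06]), 'tool_pos': array([ 0.22009735, -0.47621761,  0.2306447 ]), 'orientation': array([-3.06688562e+00, -6.74207958e-01,  1.38737510e-04]), 'wrist_force': array([ 1.01940244, -0.05476798, -0.63847682]), 'wrist_torque': array([ 0.05244278, -0.05656614, -0.0202918 ]), 'finger_force': 0.0, 'width': 0.08544527290630385}
[0.70980707 0.44374177 1.03890592] [ 1.12956443 -0.41763697  0.73519943] [ 0.38999928 -0.14146162  1.04608558]
```

View pics/scene0.png

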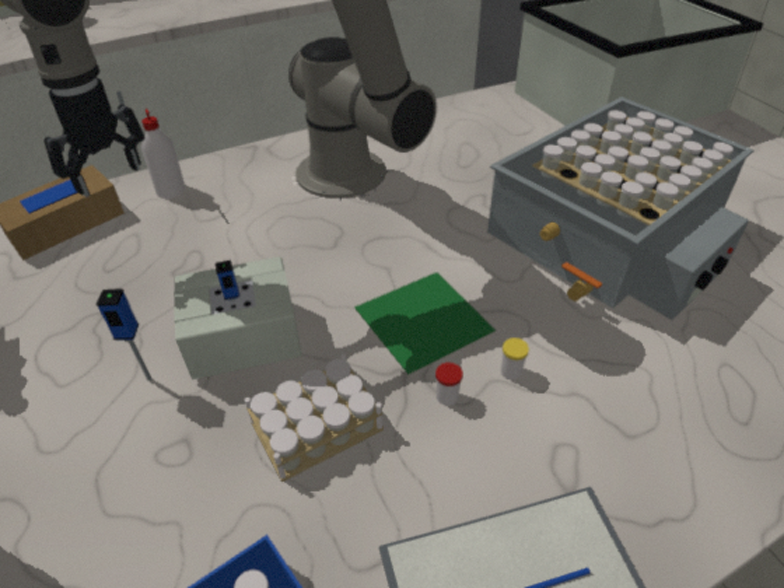

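View pics/top0.png

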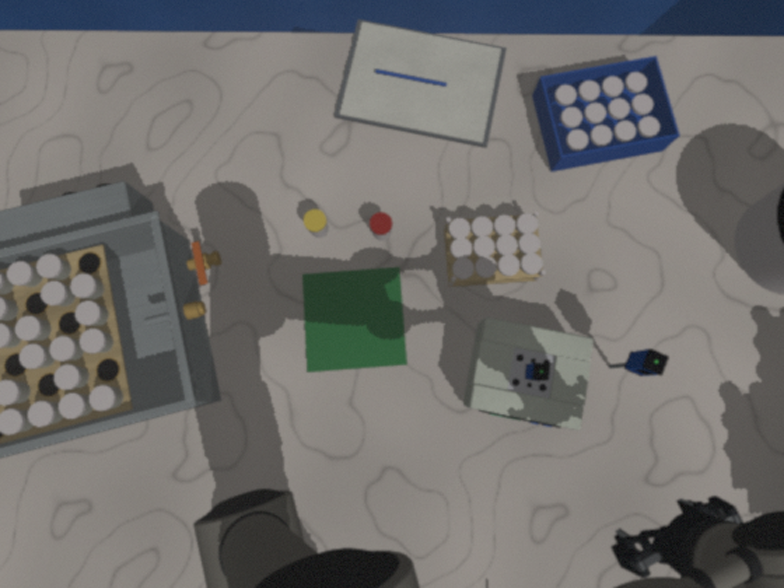

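The scene view shows the small probe in the heater at (227,280) and a larger probe standing free at (118,315). The gland is at (549,230), the drain valve at (578,290), the mat at (425,320), and the red and yellow caps at (449,374) and (515,348). In the top view the probe is at (538,371), the larger probe at (648,362), the gland at (195,311) and the mat centre at (355,320). The wanted probe is the one in the heater well, because it is smaller and stands in the heater. I'll confirm that with a crop.

```bash
python3 - <<'E'
from h import *
import pickle
a,b=pickle.load(open("f0.pkl","rb"))
def crop(f,x0,y0,x1,y1,w=400,h=300):
    return cv2.resize(f["color"][y0:y1,x0:x1,::-1],(w,h),interpolation=cv2.INTER_CUBIC)
top=np.hstack([crop(a,120,170,220,245),crop(a,360,140,460,215)])
bot=np.hstack([crop(b,330,220,430,295),crop(b,110,185,210,260)])
cv2.imwrite("pics/crop0.png",np.vstack([top,bot]))
k=1.4
for n,u,v,z in [("yel",315,219,.06),("red",381,223,.06),("probecap",540,371,.168),("m1",303,275,.003),("m2",399,268,.003),("m3",406,363,.003),("m4",308,371,.003),
 ("h1",485,318,.108),("h2",593,338,.108),("h3",581,430,.108),("h4",470,406,.108),("glandmouth",204,311,.117),("glandroot",185,311,.117),("wallA",157,213,.168),("wallB",194,404,.168)]:
    print(n,atz(b,u/k,v/k,z).round(4))
for n,u,v,z in [("yel",515,348,.06),("red",449,374,.06),("gland",543,232,.105),("probecap",224,265,.168)]:
    print("S",n,atz(a,u/k,v/k,z).round(4))
E
```

```text
yel [0.6849 0.0089 0.06  ]
red [ 0.6786 -0.1081  0.06  ]
probecap [ 0.4182 -0.3546  0.168 ]
m1 [0.5949 0.0361 0.003 ]
m2 [ 0.6096 -0.1406  0.003 ]
m3 [ 0.4356 -0.1547  0.003 ]
m4 [0.4198 0.0207 0.003 ]
h1 [ 0.5052 -0.282   0.108 ]
h2 [ 0.4741 -0.457   0.108 ]
h3 [ 0.3282 -0.431   0.108 ]
h4 [ 0.3639 -0.2558  0.108 ]
glandmouth [0.5115 0.1752 0.117 ]
glandroot [0.5112 0.2061 0.117 ]
wallA [0.6603 0.2425 0.168 ]
wallB [0.3648 0.1635 0.168 ]
S yel [0.6852 0.0096 0.06  ]
S red [ 0.6825 -0.1073  0.06  ]
S gland [0.5115 0.1861 0.105 ]
S probecap [ 0.4182 -0.3536  0.168 ]
```

View pics/crop0.png

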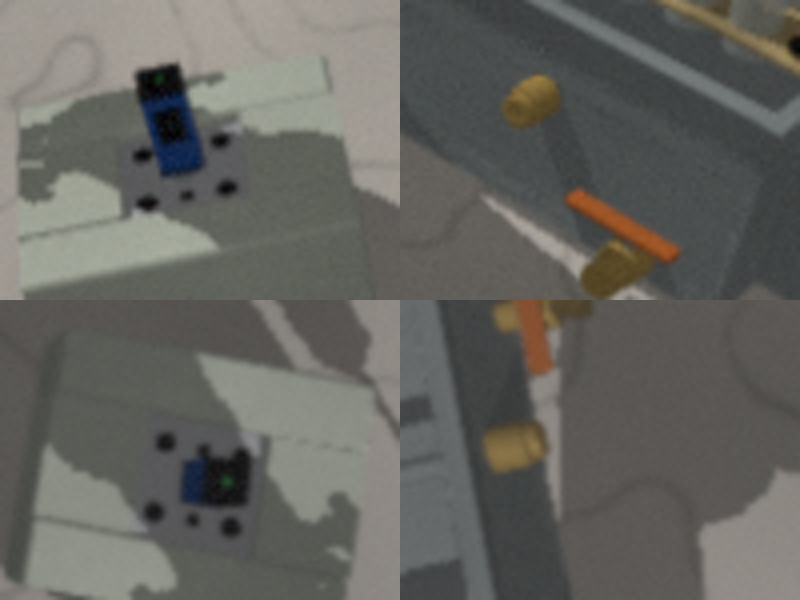

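The crop confirms it: the small probe stands in the heater well and the gland is the upper brass fitting with the bore. Next I'll back away upwards, tilt slightly to learn the wrist's sign, and look from close by.

```bash
python3 -m handwheel '[{"tx":1,"ty":2.5,"tz":2},{"tx":1.5,"ty":2.5,"tz":2},{"tx":1.5,"ty":2.5,"tz":2,"ax":-0.8},{"tx":1.5,"ty":2.5,"tz":1.5,"ax":-0.8},{"tx":1.5,"ty":2.5,"tz":1.5,"ax":-0.8}, {"tz":0},{"tz":0}]'
python3 - <<'E'
from h import *
import pickle
s=env.sense();print(s["joint_positions"].round(3),s["tool_pos"].round(4),s["orientation"].round(3))
a,b=pickle.load(open("f0.pkl","rb"))
f=grab("wrist");pickle.dump(f,open("w1.pkl","wb"))
save(f,"w1.png",k=1.4)
print("probe in wrist px*1.4",proj(f,[[.418,-.354,.16],[.418,-.354,.1]])*1.4)
print("big probe base", atz(b,612/1.4,366/1.4,0), "cap at z .2", atz(b,655/1.4,362/1.4,.2))
A=(a,388.3,167);B=(b,146.25,220)
print("gland tri",tri([A,B]), atz(a,388.3,167,.105),atz(b,146.25,220,.117))
E
```

```text
[-1.284  0.343  1.525 -0.     1.275 -0.146] [ 0.2201 -0.4762  0.2307] [-3.067 -0.674  0.   ]
probe in wrist px*1.4 [[ 300.20375335 -369.95731028]
 [ 322.15606268 -245.44106629]]
big probe base [ 0.43369663 -0.52510049  0.        ] cap at z .2 [ 0.43167364 -0.51467344  0.2       ]
gland tri [0.51863745 0.1792229  0.10763941] [0.51629431 0.18384163 0.105     ] [0.51644548 0.17432547 0.117     ]validation failed for argument at $[0]...
```

View pics/w1.png

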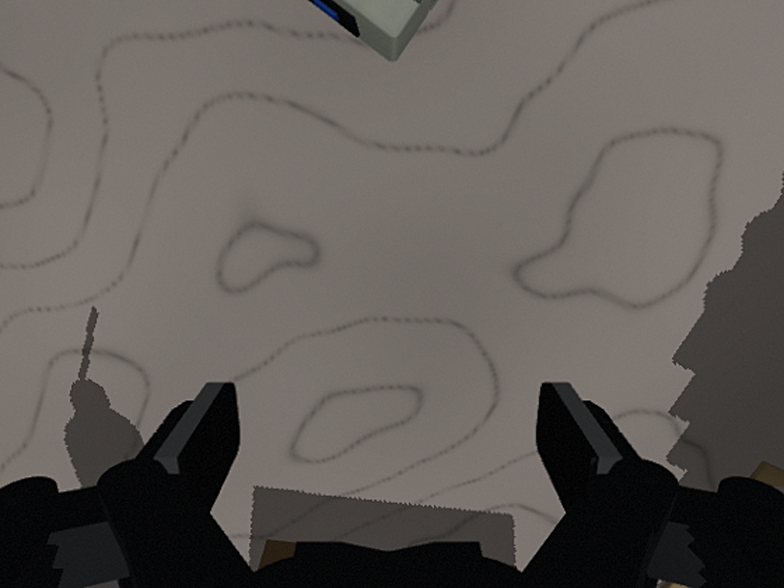

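The move was refused because every row needs all six keys. The picture shows only the bench and the heater's corner at (390,40).

```bash
python3 -m handwheel '[{"tx":1,"ty":2.5,"tz":2,"ax":0,"ay":0,"az":0},{"tx":1.5,"ty":2.5,"tz":2,"ax":0,"ay":0,"az":0},{"tx":1.5,"ty":2.5,"tz":2,"ax":-0.8,"ay":0,"az":0},{"tx":1.5,"ty":2.5,"tz":1.5,"ax":-0.8,"ay":0,"az":0},{"tx":1.5,"ty":2.5,"tz":1.5,"ax":-0.8,"ay":0,"az":0},{"tx":0,"ty":0,"tz":0,"ax":0,"ay":0,"az":0}]'
python3 - <<'E'
from h import *
s=env.sense();print(s["joint_positions"].round(3),s["tool_pos"].round(4),s["orientation"].round(3))
t=R.from_rotvec(s["orientation"]).as_matrix();print(t.round(3))
E
```

```text
time: 0.65
tool_pos: [0.2929, -0.3472, 0.3244]
orientation: [2.859, 0.637, -0.061]
wrist_force: [0.0, 0.0, 1.2]
width: 0.0853
finger_force: 0.0
[-0.956  0.053  1.654 -0.125  1.257  0.204] [ 0.2929 -0.3472  0.3244] [ 2.859  0.637 -0.061]
[[ 0.906  0.424  0.006]
 [ 0.415 -0.884 -0.214]
 [-0.086  0.196 -0.977]]
```

```bash
cat > kin.py <<'E'
import numpy as np
from scipy.spatial.transform import Rotation as R
from scipy.optimize import least_squares
e=lambda a,q:R.from_euler(a,q).as_matrix()
def fk(q,p,s4=1):
    L1,L2,h,L3=p[:4]; a1=p[4] if len(p)>4 else 0; eo=p[5] if len(p)>5 else 0
    A=e('z',q[0]);B=A@e('y',q[1]);C=B@e('y',q[2]);D=C@e('z',s4*q[3])@e('y',q[4]);E=D@e('z',q[5])@e('z',np.pi/2)
    return A@[a1,0,h]+B@[0,0,L1]+C@[eo,0,L2]+E@[0,0,L3],E
E
cat > dat.json <<'E'
[[[-1.28401972,0.342704617,1.52499021,0,1.27537460,-0.146013440],[0.22009735,-0.47621761,0.2306447]]]
E
python3 - <<'E'
from kin import *; import json
from cell import env
s=env.sense()
D=json.load(open("dat.json"));D.append([list(s["joint_positions"]),list(s["tool_pos"])]);json.dump(D,open("dat.json","w"))
for s4 in (1,-1):
    P,E=fk(D[1][0],[.4,.4,.3,.2],s4);print(s4,E.round(3))
f=lambda p:np.concatenate([fk(q,p)[0]-x for q,x in D])
for n,x0 in((4,[.4,.4,.3,.2]),):
    r=least_squares(f,x0);print(r.x.round(4),np.abs(r.fun).max())
E
```

```text
1 [[ 0.906  0.424  0.006]
 [ 0.415 -0.884 -0.214]
 [-0.086  0.196 -0.977]]
-1 [[ 0.912  0.358  0.199]
 [ 0.379 -0.922 -0.077]
 [ 0.156  0.146 -0.977]]
[ 0.101   0.5082 -0.025  -0.3172] 0.07290473594785662
```

```bash
python3 - <<'E'
from kin import *; import json
D=json.load(open("dat.json"))
print([ (np.hypot(*x[:2]), np.degrees(np.arctan2(x[1],x[0])-q[0])) for q,x in D])
for n in (4,5,6):
  best=None
  for k in range(20):
    x0=np.r_[np.random.uniform(.25,.6,2),np.random.uniform(.1,.4,2),0,0][:n]
    f=lambda p:np.concatenate([fk(q,p)[0]-x for q,x in D])
    r=least_squares(f,x0,bounds=(np.array([.2,.2,0,.1,-.2,-.15])[:n],np.array([.7,.7,.6,.5,.2,.15])[:n]))
    if best is None or r.cost<best.cost: best=r
  print(n,best.x.round(3),np.abs(best.fun).max())
E
```

```text
[(np.float64(0.5246199153207345), np.float64(8.374256700214149)), (np.float64(0.4542115953815866), np.float64(4.954817056395629))]
4 [0.352 0.42  0.125 0.1  ] 0.073145480880624
5 [ 0.354  0.456  0.13   0.1   -0.036] 0.0732845457559333
6 [ 0.392  0.457  0.16   0.1   -0.03   0.067] 0.07328454578770621
```

```bash
cat > kin.py <<'E'
import numpy as np, json
from scipy.spatial.transform import Rotation as R
from scipy.optimize import least_squares
e=lambda a,q:R.from_euler(a,q).as_matrix()
def fk(q,p):
    L1,L2,h,L3,l1,l2,a1,eo,w=p
    A=e('z',q[0]);B=A@e('y',q[1]);C=B@e('y',q[2]);C4=C@e('z',q[3]);D=C4@e('y',q[4]);E=D@e('z',q[5]+np.pi/2)
    return A@[a1,l1,h]+B@[0,0,L1]+C@[eo,0,L2]+C4@[0,l2,0]+D@[w,0,0]+E@[0,0,L3],E
def fit(D,mask):
    m=np.array(mask,bool);x0=np.array([.45,.45,.2,.25,0.04,0.04,0,0,0])
    full=lambda p:np.where(m,np.r_[0,0][0],0)
    def mk(p): z=np.where(m,0.,0.);z[m]=p;return z
    f=lambda p:np.r_[np.concatenate([fk(q,mk(p))[0]-x for q,x in D])*1000,(p-x0[m])*.05]
    r=least_squares(f,x0[m]);n=len(D)*3
    return mk(r.x),np.abs(r.fun[:n]).max()
E
python3 -m handwheel '[{"tx":1,"ty":-2,"tz":0,"ax":1.2,"ay":0,"az":0},{"tx":1,"ty":-2,"tz":0,"ax":1.2,"ay":0,"az":0},{"tx":1,"ty":-2,"tz":0,"ax":1.2,"ay":0,"az":0},{"tx":0,"ty":-2,"tz":0,"ax":0.8,"ay":0,"az":0}]'
python3 -m handwheel '[{"tx":0,"ty":-2,"tz":0,"ax":1.2,"ay":0,"az":0},{"tx":0,"ty":-2,"tz":0,"ax":1.2,"ay":0,"az":0},{"tx":0,"ty":-2,"tz":0,"ax":1.2,"ay":0,"az":0},{"tx":0,"ty":0,"tz":0,"ax":0,"ay":0,"az":0}]'
cat > rec.py <<'E'
from kin import *
from cell import env
s=env.sense();D=json.load(open("dat.json"));D.append([list(s["joint_positions"]),list(s["tool_pos"])]);json.dump(D,open("dat.json","w"))
for mask in ([1,1,1,1,1,1,0,0,0],[1,1,1,1,0,1,0,0,0],[1,1,1,1,1,0,0,0,0],[1,1,1,1,0,1,1,1,0],[1,1,1,1,0,1,1,1,1]):
    p,err=fit(D,mask);print(p.round(4),"err mm",err.round(2))
E
python3 rec.py
python3 - <<'E'
from h import *
import pickle
f=grab("wrist");pickle.dump(f,open("w2.pkl","wb"));save(f,"w2.png",k=1.4)
print(env.sense()["joint_positions"].round(3))
print(proj(f,[[.418,-.354,.168],[.418,-.354,.1]])*1.4)
E
```

```text
time: 0.98
tool_pos: [0.3212, -0.4329, 0.3209]
orientation: [-2.896, -0.639, -0.059]
wrist_force: [0.9, -0.6, -0.9]
width: 0.0855
finger_force: 0.0
time: 1.32
tool_pos: [0.3185, -0.4976, 0.3095]
orientation: [-2.58, -0.559, -0.141]
wrist_force: [-0.2, -0.8, -4.7]
width: 0.0855
finger_force: 0.0
[0.4988 0.3748 0.1621 0.2912 0.0755 0.0013 0.     0.     0.    ] err mm 6.17
[0.5409 0.3629 0.1496 0.321  0.     0.0762 0.     0.     0.    ] err mm 8.98
[0.4981 0.375  0.1623 0.2907 0.0768 0.     0.     0.     0.    ] err mm 6.13
[0.5335 0.3453 0.2195 0.3353 0.     0.0762 0.0276 0.0526 0.    ] err mm 8.31
[ 0.5023  0.3931  0.2329  0.3066  0.      0.0752 -0.0516  0.0559 -0.0428] err mm 1.18
[-1.218  0.723  0.766  0.194  2.12  -0.013]
[[369.71858954  60.81544078]
 [414.55011072  91.48037835]]
```

View pics/w2.png

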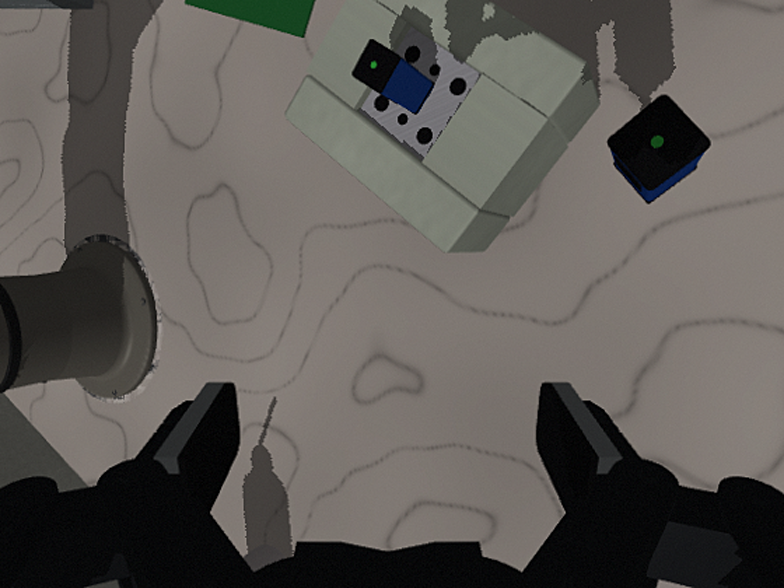

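The wrist view shows the small probe's cap with corners near (352,73), (372,39), (402,58) and (384,92). The big probe is at (658,145), clear to the right.

```bash
python3 - <<'E'
from h import *
import pickle
f=pickle.load(open("w2.pkl","rb"))
P=[atz(f,u/1.4,v/1.4,.168) for u,v in [(352,73),(372,39),(402,57),(384,92)]]
print(np.mean(P,0).round(4))
for i in range(4):
    d=P[(i+1)%4]-P[i];print(np.linalg.norm(d).round(4),np.degrees(np.arctan2(d[1],d[0])).round(1))
# heater orientation from rim corners
H=[atz(f,u/1.4,v/1.4,.108) for u,v in [(286,112),(451,250)]];d=H[1]-H[0];print(H,np.degrees(np.arctan2(d[1],d[0])))
B=[atz(f,u/1.4,v/1.4,.25)for u,v in [(608,145),(652,190),(710,140),(662,95)]];print(np.mean(B,0))
s=env.sense();print(s["joint_positions"].round(4),s["tool_pos"].round(4))
from kin import *
D=json.load(open("dat.json"));D.append([list(s["joint_positions"]),list(s["tool_pos"])]);json.dump(D,open("dat.json","w"))
import itertools
out=[]
for m in itertools.product([0,1],repeat=5):
    p,e_=fit(D,[1,1,1,1]+list(m));out.append((e_,m,p.round(4)))
for o in sorted(out,key=lambda o:o[0])[:6]:print(o)
E
```

```text
[ 0.4173 -0.3601  0.168 ]
0.0227 -10.3
0.0241 -97.3
0.0219 175.1
0.0262 84.3
[array([ 0.36468159, -0.25978894,  0.108     ]), array([ 0.33165775, -0.4342964 ,  0.108     ])] -100.71595132477985
[ 0.42119321 -0.5264255   0.25      ]
[-1.2177  0.7234  0.7665  0.1939  2.1203 -0.0128] [ 0.3189 -0.4955  0.312 ]
(np.float64(0.00022273239347336826), (1, 1, 1, 1, 1), array([ 5.062e-01,  3.796e-01,  2.229e-01,  3.135e-01,  7.660e-02,
       -2.000e-04,  1.000e-04,  4.650e-02,  1.000e-04]))
(np.float64(0.003195673865530324), (1, 0, 1, 1, 1), array([0.5062, 0.3796, 0.2229, 0.3135, 0.0764, 0.    , 0.    , 0.0465,
       0.    ]))
(np.float64(0.003251998293846148), (1, 1, 0, 1, 1), array([ 0.5062,  0.3796,  0.2229,  0.3135,  0.0764, -0.    ,  0.    ,
        0.0465,  0.    ]))
(np.float64(0.003278766746606099), (1, 0, 1, 1, 0), array([0.5062, 0.3796, 0.2229, 0.3135, 0.0764, 0.    , 0.    , 0.0465,
       0.    ]))
(np.float64(0.00327990993287397), (1, 1, 1, 1, 0), array([ 0.5062,  0.3796,  0.2229,  0.3135,  0.0764, -0.    ,  0.    ,
        0.0465,  0.    ]))
(np.float64(0.0032805845296135505), (1, 0, 0, 1, 1), array([0.5062, 0.3796, 0.2229, 0.3135, 0.0764, 0.    , 0.    , 0.0465,
       0.    ]))
```

```bash
cat >> kin.py <<'E'
PR=[.5062,.3796,.2229,.3135,.0764,0,0,.0465,0]
LO=np.array([-2.53,-.77,.04,-1,.28,-3.11])+.05;HI=np.array([2.53,2.02,2.7,4.14,2.66,3.11])-.05
def ik(P,E,seed=None,n=12):
    rng=np.random.default_rng(0);best=None
    S=([np.clip(seed,LO,HI)] if seed is not None else [])+[rng.uniform(LO,HI) for _ in range(n)]
    for x in S:
        def f(q):
            p,e_=fk(q,PR);return np.r_[(p-P)*5,R.from_matrix(e_.T@E).as_rotvec()]
        r=least_squares(f,x,bounds=(LO,HI),max_nfev=60)
        if best is None or r.cost<best.cost:best=r
        if best.cost<1e-7:break
    return best.x,best.cost
def frame(t,y):
    t=np.array(t)/np.linalg.norm(t);y=np.array(y,float);return np.c_[np.cross(y,t),y,t]
E
python3 - <<'E'
from kin import *
C=np.array([.4175,-.357,.142])
dn=np.array([0,0,-1.]);
for hd in (-97,-7,83,173):
  for al in (45,60):
    h=np.radians(hd);a=np.radians(al);H=np.array([np.cos(h),np.sin(h),0]);
    t=dn*np.cos(a)+H*np.sin(a)
    for sg in (1,-1):
      y=sg*np.array([-np.sin(h),np.cos(h),0])
      P=C+.005*t;E=frame(t,y)
      q,c=ik(P,E); q2,c2=ik(P-.1*t,E,q)
      if c<1e-6: print("G",hd,al,sg,q.round(2),"pre",c2<1e-6,q2.round(2))
for tip in range(-180,180,30):
    a=np.radians(60);h=np.radians(tip);T=np.array([np.cos(h),np.sin(h),0]);t=T*np.cos(a)+dn*np.sin(a)
    for sg in (1,-1):
      y=sg*np.array([-np.sin(h),np.cos(h),0]);q,c=ik(np.array([.515,-.06,.015])+.005*t,frame(t,y))
      if c<1e-6: print("L tip",tip,sg,q.round(2))
E
```

```text
G -7 45 1 [-1.22  0.38  2.12  1.31  0.71  2.53] pre True [-1.41  0.18  2.13  1.05  0.9   2.71]
G -7 45 -1 [-1.22  0.38  2.12  1.31  0.71 -0.61] pre True [-1.41  0.18  2.13  1.05  0.9  -0.43]
G -7 60 1 [-1.35  0.51  2.24  1.67  0.96  2.03] pre True [-1.6   0.34  2.3   1.37  1.08  2.15]
G -7 60 -1 [-1.35  0.51  2.24  1.67  0.96 -1.11] pre True [-1.6   0.34  2.3   1.37  1.08 -0.99]
G 83 45 1 [-1.08  0.82  1.21  0.43  1.78  2.12] pre True [-1.14  0.86  0.92  0.43  2.03  2.18]
G 83 45 -1 [-1.08  0.82  1.21  0.43  1.78 -1.02] pre True [-1.14  0.86  0.92  0.43  2.03 -0.96]
G 83 60 1 [-1.12  0.96  1.1   0.54  1.99  2.12] pre True [-1.18  1.05  0.75  0.57  2.24  2.23]
G 83 60 -1 [-1.12  0.96  1.1   0.54  1.99 -1.02] pre True [-1.18  1.05  0.75  0.57  2.24 -0.91]
G 173 45 1 [-0.65  0.9   1.02 -0.38  1.9   1.05] pre True [-0.6   1.    0.62 -0.42  2.2   0.96]
G 173 45 -1 [-0.65  0.9   1.02 -0.38  1.9  -2.09] pre True [-0.6   1.    0.62 -0.42  2.2  -2.18]
G 173 60 1 [-0.62  1.06  0.86 -0.51  2.15  1.01] pre True [-0.57  1.26  0.27 -0.67  2.5   0.77]
G 173 60 -1 [-0.62  1.06  0.86 -0.51  2.15 -2.1
[... 207 characters left out ...]
ip -150 -1 [-0.09  0.85  1.41 -0.3   1.34 -2.05]
L tip -120 1 [-0.    0.78  1.58 -0.5   1.12  0.82]
L tip -120 -1 [-0.    0.78  1.58 -0.5   1.12 -2.32]
L tip -90 1 [ 0.03  0.69  1.79 -0.75  0.83  0.6 ]
L tip 30 1 [-0.53  0.58  2.12  1.25  0.48  2.51]
L tip 30 -1 [-0.53  0.58  2.12  1.25  0.48 -0.63]
L tip 60 1 [-0.58  0.65  1.92  0.79  0.78  2.45]
L tip 60 -1 [-0.58  0.65  1.92  0.79  0.78 -0.69]
L tip 90 1 [-0.53  0.73  1.69  0.52  1.06  2.28]
L tip 90 -1 [-0.53  0.73  1.69  0.52  1.06 -0.87]
L tip 120 1 [-0.44  0.81  1.49  0.3   1.29  2.03]
L tip 120 -1 [-0.44  0.81  1.49  0.3   1.29 -1.11]
L tip 150 1 [-0.32  0.87  1.36  0.1   1.43  1.73]
L tip 150 -1 [-0.32  0.87  1.36  0.1   1.43 -1.41]
```

```bash
cat > plan.py <<'E'
from kin import *
from cell import env
dn=np.array([0,0,-1.])
def yv(deg): h=np.radians(deg);return np.array([np.cos(h),np.sin(h),0])
def grasp(C,hd,al,d,sg=1):
    a=np.radians(al);t=dn*np.cos(a)+yv(hd)*np.sin(a);return np.array(C)+d*t,frame(t,sg*yv(hd+90))
def lay(C,tip,al,d,sg=-1):
    a=np.radians(al);t=yv(tip)*np.cos(a)+dn*np.sin(a);return np.array(C)+d*t,frame(t,sg*yv(tip+90))
def go(P,E,P0=None,E0=None,q=None,name=""):
    """suggest equal rows from pose 0 to pose 1, check joints on the way"""
    if P0 is None:
        s=env.sense();P0=s["tool_pos"];E0=R.from_rotvec(s["orientation"]).as_matrix();q=s["joint_positions"]
    dP=P-P0;w=R.from_matrix(E@E0.T).as_rotvec()
    n=int(np.ceil(max(np.linalg.norm(dP)/.03,np.degrees(np.linalg.norm(w))/6.5,1)))
    mx=0;bad=0;mg=9
    for i in range(1,n+1):
        q1,c=ik(P0+dP*i/n,R.from_rotvec(w*i/n).as_matrix()@E0,q,0)
        mx=max(mx,np.abs(q1-q).max());bad=max(bad,c);mg=min(mg,(q1-LO).min(),(HI-q1).min());q=q1
    print(name,"n",n,"total cm",(dP*100).round(2),"units",(w/np.radians(5)).round(2),"| row",(dP*100/n).round(2),(w/np.radians(5)/n).round(3),"maxstep",mx.round(2),"cost %.1e"%bad,"margin",mg.round(2),"q",q.round(2))
    return P,E,q
E
python3 - <<'E'
from plan import *
C=np.array([.418,-.357,.142]);U=np.array([0,0,1.])
P,E=grasp(C,173,55,.005)
t=E[:,2]
s=env.sense();P0=s["tool_pos"];E0=R.from_rotvec(s["orientation"]).as_matrix();q=s["joint_positions"]
a=go(P-.09*t+.03*U,E,P0,E0,q,"pre")
b=go(P,E,*a,"grasp")
c=go(P+.11*U,E,*b,"lift")
for tip in(60,80,100):
    PL,EL=lay([.515,-.06,.016],tip,55,.005)
    w=R.from_matrix(EL@E.T).as_rotvec()
    d=go(PL+.11*U,EL,*c,"mat%d"%tip)
    # two-stage: tilt first
    PM,EM=lay(C+.14*U,-7,55,.005)
    m=go(PM,EM,*c," tilt");d=go(PL+.08*U,EL,*m," mat");d=go(PL,EL,*d," down")
    f=go(*(lambda T:(np.array([.515,-.06,.006]),frame(dn,-yv(tip+90))))(0),*d," vertical")
f=go(np.array([.53,.135,.096]),frame(dn,-yv(105+90)),*f,"gland")
import pickle
from h import atz
A,B=pickle.load(open("f0.pkl","rb"));print("bottle",atz(A,168/1.4,195/1.4,0))
E
```

```text
pre n 12 total cm [16.82 13.   -9.12] units [-6.87 12.27 -2.93] | row [ 1.4   1.08 -0.76] [-0.573  1.022 -0.244] maxstep 0.1 cost 5.6e-17 margin 0.2 q [-0.58  1.13  0.42 -0.58  2.41  0.84]
grasp n 4 total cm [-7.32  0.9  -8.16] units [0. 0. 0.] | row [-1.83  0.22 -2.04] [0. 0. 0.] maxstep 0.16 cost 1.1e-24 margin 0.3 q [-0.62  1.01  0.91 -0.47  2.07  1.03]
lift n 4 total cm [ 0.  0. 11.] units [0. 0. 0.] | row [0.   0.   2.75] [0. 0. 0.] maxstep 0.05 cost 2.1e-24 margin 0.37 q [-0.62  0.91  0.81 -0.53  2.24  0.92]
mat60 n 17 total cm [ 10.25  29.9  -12.72] units [  8.42 -16.88  10.41] | row [ 0.6   1.76 -0.75] [ 0.495 -0.993  0.612] maxstep 0.17 cost 2.5e-17 margin 0.45 q [-0.62  0.47  1.87  0.73  1.02 -0.57]
 tilt n 14 total cm [ 0.69 -0.08  2.88] units [ -2.19 -17.87  -0.  ] | row [ 0.05 -0.01  0.21] [-0.157 -1.276 -0.   ] maxstep 0.17 cost 3.8e-23 margin 0.45 q [-1.13  0.15  1.82  0.65  0.93  0.23]
 mat n 13 total cm [  9.56  29.98 -18.6 ] units [ 0.  -0.  13.4] | row [ 0.74  2.31 -1.43] [ 0.    -0.     1.031] maxstep 0.09 cost 1.1e-18 margin 0.61 q [-0.62  0.52  1.89  0.77  0.96 
[... 1776 characters left out ...]
 [ 0.55  1.77 -1.09] [-0.    -0.     1.259] maxstep 0.11 cost 1.9e-17 margin 0.64 q [-0.53  0.68  1.55  0.46  1.36 -0.91]
 down n 3 total cm [ 0.  0. -8.] units [0. 0. 0.] | row [ 0.    0.   -2.67] [0. 0. 0.] maxstep 0.05 cost 1.0e-19 margin 0.89 q [-0.53  0.8   1.59  0.48  1.22 -0.98]
 vertical n 6 total cm [ 0.05 -0.28 -0.59] units [-6.89 -1.22  0.  ] | row [ 0.01 -0.05 -0.1 ] [-1.149 -0.203  0.   ] maxstep 0.14 cost 2.4e-23 margin 0.4 q [-0.26  0.62  1.79  0.    0.73 -0.44]
gland n 8 total cm [ 1.5 19.5  9. ] units [0. 0. 1.] | row [0.19 2.44 1.12] [0.    0.    0.125] maxstep 0.05 cost 2.2e-17 margin 0.42 q [ 0.11  0.52  1.64 -0.    0.97 -0.15]
bottle [-0.09892292 -0.38794241  0.        ]
```

```bash
python3 -m handwheel '[{"tx":1.4,"ty":1.1,"tz":1.5,"ax":-0.57,"ay":1.02,"az":-0.24},{"tx":1.4,"ty":1.1,"tz":1,"ax":-0.57,"ay":1.02,"az":-0.24},{"tx":1.4,"ty":1.1,"tz":0,"ax":-0.57,"ay":1.02,"az":-0.24},{"tx":1.4,"ty":1.1,"tz":0,"ax":-0.57,"ay":1.02,"az":-0.24},{"tx":1.4,"ty":1.1,"tz":0,"ax":-0.57,"ay":1.02,"az":-0.24},{"tx":1.4,"ty":1.1,"tz":-1,"ax":-0.57,"ay":1.02,"az":-0.24},{"tx":1.4,"ty":1.1,"tz":-1,"ax":-0.57,"ay":1.02,"az":-0.24},{"tx":1.4,"ty":1.1,"tz":-1,"ax":-0.57,"ay":1.02,"az":-0.24}]'
python3 -m handwheel '[{"tx":1.4,"ty":1.1,"tz":-1.5,"ax":-0.57,"ay":1.02,"az":-0.24},{"tx":1.4,"ty":1.1,"tz":-1.5,"ax":-0.57,"ay":1.02,"az":-0.24},{"tx":1.4,"ty":1.1,"tz":-1.5,"ax":-0.57,"ay":1.02,"az":-0.24},{"tx":1.4,"ty":0.9,"tz":-1,"ax":-0.6,"ay":1.05,"az":-0.29},{"tx":0,"ty":0,"tz":0,"ax":0,"ay":0,"az":0},{"tx":0,"ty":0,"tz":0,"ax":0,"ay":0,"az":0}]'
python3 - <<'E'
from h import *; from plan import *
import pickle
f=grab("wrist");pickle.dump(f,open("w3.pkl","wb"))
print("pred",proj(f,[[.418,-.357,.168],[.418,-.357,.108]]))
P,E=grasp([.418,-.357,.142],173,55,.005)
go(P-.06*E[:,2],E,name="pre")
save(f,"w3.png",k=1.4)
E
```

```text
time: 2.03
tool_pos: [0.4328, -0.4023, 0.3184]
orientation: [-2.804, -0.122, 0.893]
wrist_force: [-0.4, -0.7, -0.2]
width: 0.0852
finger_force: 0.0
time: 2.53
tool_pos: [0.4892, -0.3603, 0.2575]
orientation: [-2.731, 0.142, 1.439]
wrist_force: [0.1, -0.8, 1.4]
width: 0.0857
finger_force: 0.0
pred [[282.06098199 157.72000325]
 [281.83363803  82.97587143]]
pre n 4 total cm [-2.57 -0.12 -8.74] units [ 0.   -0.05 -0.17] | row [-0.64 -0.03 -2.19] [ 0.    -0.013 -0.043] maxstep 0.09 cost 1.3e-25 margin 0.19 q [-0.6   1.08  0.65 -0.5   2.25  0.95]
```

View pics/w3.png

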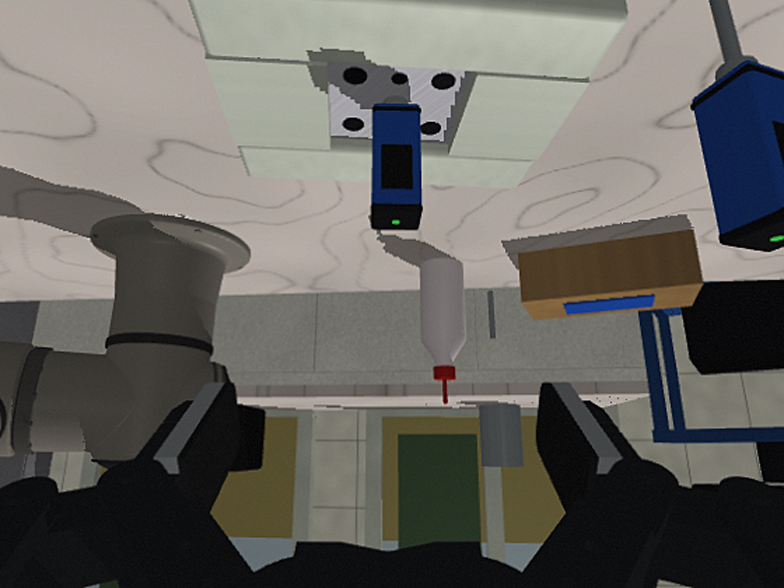

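The probe is centred at x≈396, with its cap at (396,218) where predicted (395,221), and a flat side faces the tool. Moving in and gripping.

```bash
python3 -m handwheel '[{"tx":-0.6,"ty":0,"tz":-2.2,"ax":0,"ay":0,"az":-0.05},{"tx":-0.6,"ty":0,"tz":-2.2,"ax":0,"ay":0,"az":-0.05},{"tx":-0.7,"ty":-0.1,"tz":-2.2,"ax":0,"ay":0,"az":-0.05},{"tx":-0.7,"ty":0,"tz":-2.1,"ax":0,"ay":0,"az":0},{"tx":-1.26,"ty":0.15,"tz":-0.89,"ax":0,"ay":0,"az":0},{"tx":-1.26,"ty":0.15,"tz":-0.89,"ax":0,"ay":0,"az":0},{"tx":-1.26,"ty":0.15,"tz":-0.89,"ax":0,"ay":0,"az":0},{"tx":-1.26,"ty":0.15,"tz":-0.89,"ax":0,"ay":0,"az":0},{"tx":0,"ty":0,"tz":0,"ax":0,"ay":0,"az":0},{"tx":0,"ty":0,"tz":0,"ax":0,"ay":0,"az":0}]'
python3 - <<'E'
from plan import *
P,E=grasp([.418,-.357,.142],173,55,.007)
go(P,E,name="g")
E
```

```text
time: 3.42
tool_pos: [0.4114, -0.3577, 0.1424]
orientation: [-2.735, 0.173, 1.422]
wrist_force: [-0.2, -0.9, -0.4]
width: 0.0854
finger_force: 0.0
g n 1 total cm [ 0.09  0.14 -0.44] units [0.04 0.01 0.03] | row [ 0.09  0.14 -0.44] [0.045 0.006 0.026] maxstep 0.01 cost 1.4e-27 margin 0.48 q [-0.63  1.01  0.92 -0.47  2.06  1.03]
```

```bash
python3 -m handwheel '[{"tx":0.1,"ty":0.15,"tz":-0.3,"ax":0,"ay":0,"az":0},{"tx":0,"ty":0,"tz":0,"ax":0,"ay":0,"az":0},{"tx":0,"ty":0,"tz":0,"ax":0,"ay":0,"az":0},{"tx":0,"ty":0,"tz":0,"ax":0,"ay":0,"az":0},{"tx":0,"ty":0,"tz":0,"ax":0,"ay":0,"az":0},{"tx":0,"ty":0,"tz":0,"ax":0,"ay":0,"az":0},{"tx":0,"ty":0,"tz":0,"ax":0,"ay":0,"az":0},{"tx":0,"ty":0,"tz":0,"ax":0,"ay":0,"az":0}]' 0 60
```

```text
time: 4.08
tool_pos: [0.413, -0.355, 0.1358]
orientation: [-2.731, 0.168, 1.429]
wrist_force: [1.6, 0.3, 0.9]
width: 0.0229
finger_force: 61.0
```

Gripped at a width of 23 mm. Lifting straight out.

```bash
python3 -m handwheel '[{"tx":0,"ty":0,"tz":1,"ax":0,"ay":0,"az":0},{"tx":0,"ty":0,"tz":1.5,"ax":0,"ay":0,"az":0},{"tx":0,"ty":0,"tz":1.5,"ax":0,"ay":0,"az":0},{"tx":0,"ty":0,"tz":2,"ax":0,"ay":0,"az":0},{"tx":0,"ty":0,"tz":2,"ax":0,"ay":0,"az":0},{"tx":0,"ty":0,"tz":2,"ax":0,"ay":0,"az":0},{"tx":0,"ty":0,"tz":2,"ax":0,"ay":0,"az":0},{"tx":0,"ty":0,"tz":0,"ax":0,"ay":0,"az":0},{"tx":0,"ty":0,"tz":0,"ax":0,"ay":0,"az":0}]'
python3 - <<'E'
from h import *; from plan import *
import pickle
f=grab("scene");pickle.dump(f,open("s1.pkl","wb"))
s=env.sense();p=s["tool_pos"];t=R.from_rotvec(s["orientation"]).as_matrix()[:,2]
ax=p-.007*t;print(ax, proj(f,[ax])) 
u,v=proj(f,[ax])[0].astype(int);x0=max(0,u-80);y0=max(0,v-60)
save(f,"s1.png",(x0,y0,x0+160,y0+120),4);print(x0,y0)
q=s["joint_positions"];E0=R.from_rotvec(s["orientation"]).as_matrix()
PL,EL=lay([.515,-.06,.017],100,55,.007)
d=go(PL+[0,0,.11],EL,p,E0,q,"mat");go(PL,EL,*d,"down")
E
```

```text
time: 4.83
tool_pos: [0.413, -0.3552, 0.2579]
orientation: [-2.735, 0.17, 1.425]
wrist_force: [-0.8, -0.3, -1.5]
width: 0.0231
finger_force: 60.9
[ 0.41848006 -0.35577003  0.26046803] [[149.27822612 154.10210266]]
69 94
mat n 21 total cm [ 10.15  29.9  -13.52] units [ 14.77 -13.99  16.32] | row [ 0.48  1.42 -0.64] [ 0.704 -0.666  0.777] maxstep 0.11 cost 5.1e-19 margin 0.41 q [-0.53  0.64  1.53  0.46  1.42 -0.88]
down n 4 total cm [  0.   0. -11.] units [0. 0. 0.] | row [ 0.    0.   -2.75] [0. 0. 0.] maxstep 0.05 cost 5.6e-19 margin 0.89 q [-0.53  0.8   1.59  0.48  1.22 -0.98]
```

View pics/s1.png

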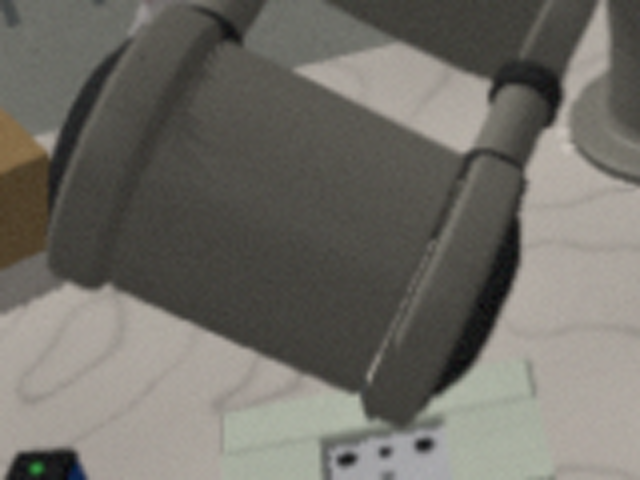

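The arm hides the probe, but the block's holes near crop (385,455) show the heater empty, and the 23 mm width shows it is held. Turning it over the mat with the tip to +y.

```bash
python3 -m handwheel '[{"tx":0.48,"ty":1.42,"tz":0,"ax":0.7,"ay":-0.67,"az":0.78},{"tx":0.48,"ty":1.42,"tz":0,"ax":0.7,"ay":-0.67,"az":0.78},{"tx":0.48,"ty":1.42,"tz":0,"ax":0.7,"ay":-0.67,"az":0.78},{"tx":0.48,"ty":1.42,"tz":0,"ax":0.7,"ay":-0.67,"az":0.78},{"tx":0.48,"ty":1.42,"tz":0,"ax":0.7,"ay":-0.67,"az":0.78},{"tx":0.48,"ty":1.42,"tz":0,"ax":0.7,"ay":-0.67,"az":0.78},{"tx":0.48,"ty":1.42,"tz":0,"ax":0.7,"ay":-0.67,"az":0.78}]'
python3 -m handwheel '[{"tx":0.48,"ty":1.42,"tz":0,"ax":0.7,"ay":-0.67,"az":0.78},{"tx":0.48,"ty":1.42,"tz":-1,"ax":0.7,"ay":-0.67,"az":0.78},{"tx":0.48,"ty":1.42,"tz":-1,"ax":0.7,"ay":-0.67,"az":0.78},{"tx":0.48,"ty":1.42,"tz":-1,"ax":0.7,"ay":-0.67,"az":0.78},{"tx":0.48,"ty":1.42,"tz":-1,"ax":0.7,"ay":-0.67,"az":0.78},{"tx":0.48,"ty":1.42,"tz":-1,"ax":0.7,"ay":-0.67,"az":0.78},{"tx":0.48,"ty":1.42,"tz":-1,"ax":0.7,"ay":-0.67,"az":0.78}]'
python3 -m handwheel '[{"tx":0.48,"ty":1.42,"tz":-1,"ax":0.7,"ay":-0.67,"az":0.78},{"tx":0.48,"ty":1.42,"tz":-1,"ax":0.7,"ay":-0.67,"az":0.78},{"tx":0.48,"ty":1.42,"tz":-1,"ax":0.7,"ay":-0.67,"az":0.78},{"tx":0.48,"ty":1.42,"tz":-1,"ax":0.7,"ay":-0.67,"az":0.78},{"tx":0.48,"ty":1.42,"tz":-1,"ax":0.7,"ay":-0.67,"az":0.78},{"tx":0.48,"ty":1.42,"tz":-1,"ax":0.7,"ay":-0.67,"az":0.78},{"tx":0.48,"ty":1.42,"tz":-1,"ax":0.7,"ay":-0.67,"az":0.78},{"tx":0,"ty":0,"tz":0,"ax":0,"ay":0,"az":0},{"tx":0,"ty":0,"tz":0,"ax":0,"ay":0,"az":0}]'
python3 - <<'E'
from h import *; from plan import *
import pickle
PL,EL=lay([.515,-.06,.017],100,55,.007)
go(PL,EL,name="down")
f=grab("scene");g=grab("top");pickle.dump((f,g),open("s2.pkl","wb"))
s=env.sense();p=s["tool_pos"];t=R.from_rotvec(s["orientation"]).as_matrix()[:,2];ax=p-.007*t
u,v=proj(f,[ax])[0].astype(int);u2,v2=proj(g,[ax])[0].astype(int);print(u,v,u2,v2)
A=f["color"][max(0,v-60):v+60,max(0,u-50):u+50,::-1];B=g["color"][max(0,v2-60):v2+60,max(0,u2-50):u2+50,::-1]
z=lambda a:cv2.resize(a,(400,480),interpolation=cv2.INTER_CUBIC)
cv2.imwrite("pics/s2.png",np.hstack([z(A),z(B)]))
E
```

```text
time: 5.47
tool_pos: [0.4464, -0.2545, 0.255]
orientation: [-2.697, -0.761, 0.792]
wrist_force: [0.2, -0.3, -0.8]
width: 0.0231
finger_force: 60.9
time: 6.05
tool_pos: [0.4797, -0.1552, 0.1948]
orientation: [-2.325, -1.505, 0.111]
wrist_force: [-0.1, -0.3, 0.5]
width: 0.0228
finger_force: 60.9
time: 6.8
tool_pos: [0.5126, -0.0568, 0.1246]
orientation: [-1.691, -2.01, -0.535]
wrist_force: [0.2, 0.3, -0.8]
width: 0.0226
finger_force: 60.8
down n 4 total cm [  0.17   0.08 -11.34] units [0.01 0.04 0.04] | row [ 0.04  0.02 -2.83] [0.004 0.011 0.01 ] maxstep 0.05 cost 2.6e-19 margin 0.89 q [-0.53  0.8   1.59  0.48  1.22 -0.98]
302 187 249 220
```

View pics/s2.png

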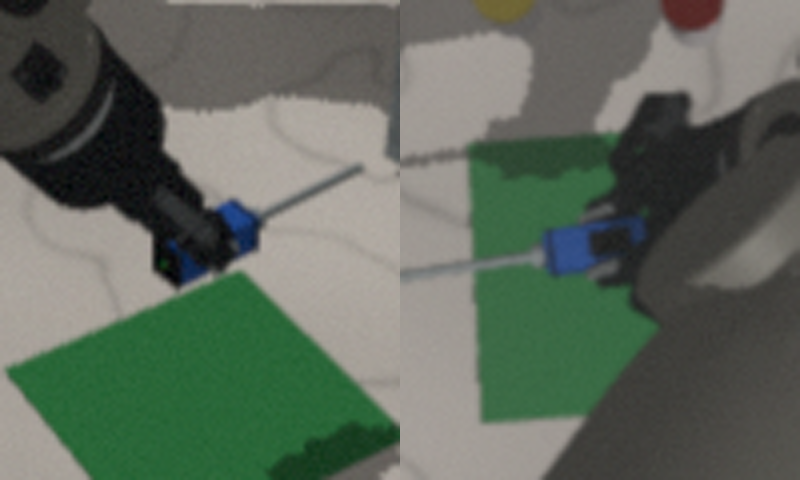

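```bash
python3 - <<'E'
from h import *; from plan import *
import pickle
f,g=pickle.load(open("s2.pkl","rb"))
s=env.sense();M=R.from_rotvec(s["orientation"]).as_matrix();p=s["tool_pos"];t=M[:,2];ax=p-.007*t
# probe tip dir: t rotated so that angle 55 in plane perpendicular to y
c=[R.from_rotvec(k*np.radians(55)*M[:,1]).apply(t) for k in(1,-1)];d=max(c,key=lambda v:v[2]);print("axis",d.round(3))
C=ax+.002*d
print("nose/tip scene",proj(f,[C+.038*d,C+.118*d]).round(1),"top",proj(g,[C+.038*d,C+.118*d]).round(1))
im=g["color"][205:245,170:240].astype(int);print("C",C.round(4))
save(g,"s2t.png",(160,195,260,245),6)
E
```

```text
axis [-0.17   0.985 -0.004]
nose/tip scene [[315.7 180.6]
 [341.5 167.8]] top [[231.6 223.9]
 [196.1 229.6]]
C [ 0.5139 -0.0594  0.1318]
```

In the crop the stem runs level toward +y, root at scene (317,181) and tip at (342,169), as predicted (316,181 and 341,168). Lowering.

```bash
python3 -m handwheel '[{"tx":0,"ty":0,"tz":-2,"ax":0,"ay":0,"az":0},{"tx":0,"ty":0,"tz":-2,"ax":0,"ay":0,"az":0},{"tx":0,"ty":0,"tz":-2,"ax":0,"ay":0,"az":0},{"tx":0,"ty":0,"tz":-2,"ax":0,"ay":0,"az":0},{"tx":0,"ty":0,"tz":-1.5,"ax":0,"ay":0,"az":0},{"tx":0,"ty":0,"tz":-1,"ax":0,"ay":0,"az":0},{"tx":0,"ty":0,"tz":-0.4,"ax":0,"ay":0,"az":0},{"tx":0,"ty":0,"tz":0,"ax":0,"ay":0,"az":0},{"tx":0,"ty":0,"tz":0,"ax":0,"ay":0,"az":0}]'
python3 -m handwheel '[{"tx":0,"ty":0,"tz":-0.3,"ax":0,"ay":0,"az":0},{"tx":0,"ty":0,"tz":-0.2,"ax":0,"ay":0,"az":0},{"tx":0,"ty":0,"tz":-0.1,"ax":0,"ay":0,"az":0},{"tx":0,"ty":0,"tz":0,"ax":0,"ay":0,"az":0},{"tx":0,"ty":0,"tz":0,"ax":0,"ay":0,"az":0}]'
```

```text
time: 7.65
tool_pos: [0.5141, -0.0572, 0.0175]
orientation: [-1.69, -2.016, -0.54]
wrist_force: [0.4, -0.7, 0.4]
width: 0.0226
finger_force: 60.8
time: 8.07
tool_pos: [0.5138, -0.057, 0.0109]
orientation: [-1.689, -2.016, -0.54]
wrist_force: [0.6, -0.4, -0.1]
width: 0.0228
finger_force: 61.0
```

```bash
python3 -m handwheel '[{"tx":0,"ty":0,"tz":-0.1,"ax":0,"ay":0,"az":0},{"tx":0,"ty":0,"tz":-0.05,"ax":0,"ay":0,"az":0},{"tx":0,"ty":0,"tz":0,"ax":0,"ay":0,"az":0},{"tx":0,"ty":0,"tz":0,"ax":0,"ay":0,"az":0}]'
python3 -m handwheel '[{"tx":0,"ty":0,"tz":0,"ax":0,"ay":0,"az":0},{"tx":0,"ty":0,"tz":0,"ax":0,"ay":0,"az":0},{"tx":0,"ty":0,"tz":0,"ax":0,"ay":0,"az":0},{"tx":0,"ty":0,"tz":0,"ax":0,"ay":0,"az":0},{"tx":0,"ty":0,"tz":0,"ax":0,"ay":0,"az":0},{"tx":0,"ty":0,"tz":0,"ax":0,"ay":0,"az":0}]' 5 20
python3 - <<'E'
from h import *; from plan import *
import pickle
g=grab("scene");f=grab("top");s=env.sense();print(s["tool_pos"],s["finger_force"])
M=R.from_rotvec(s["orientation"]).as_matrix()
# retreat up along -t, then tool down above probe
P1=s["tool_pos"]-.08*M[:,2];a=go(P1,M,s["tool_pos"],M,s["joint_positions"],"back")
b=go(np.array([.5139,-.0594,.12]),frame(dn,-yv(190)),*a,"vert")
E
```

```text
time: 8.4
tool_pos: [0.5138, -0.057, 0.0107]
orientation: [-1.689, -2.016, -0.541]
wrist_force: [-2.8, -1.8, 11.7]
width: 0.0229
finger_force: 62.4
time: 8.9
tool_pos: [0.5136, -0.0568, 0.0091]
orientation: [-1.689, -2.015, -0.539]
wrist_force: [0.5, -0.8, 0.1]
width: 0.0501
finger_force: 0.0
[ 0.51358864 -0.05687734  0.0091172 ] 0.0
back n 3 total cm [ 0.73 -4.51  6.57] units [0. 0. 0.] | row [ 0.24 -1.5   2.19] [0. 0. 0.] maxstep 0.06 cost 2.1e-18 margin 0.94 q [-0.59  0.73  1.49  0.44  1.38 -0.96]
vert n 6 total cm [-0.7   4.26  4.52] units [-6.88 -1.11 -0.01] | row [-0.12  0.71  0.75] [-1.147 -0.185 -0.002] maxstep 0.12 cost 5.1e-17 margin 0.66 q [-0.26  0.45  1.7   0.    0.99 -0.44]
```

```bash
python3 -m handwheel '[{"tx":0.24,"ty":-1.5,"tz":2.2,"ax":0,"ay":0,"az":0},{"tx":0.24,"ty":-1.5,"tz":2.2,"ax":0,"ay":0,"az":0},{"tx":0.24,"ty":-1.5,"tz":2.2,"ax":0,"ay":0,"az":0},{"tx":-0.1,"ty":0.7,"tz":1.2,"ax":-1.15,"ay":-0.18,"az":0},{"tx":-0.1,"ty":0.7,"tz":1.2,"ax":-1.15,"ay":-0.18,"az":0},{"tx":-0.1,"ty":0.7,"tz":1.2,"ax":-1.15,"ay":-0.18,"az":0},{"tx":-0.1,"ty":0.7,"tz":1.2,"ax":-1.15,"ay":-0.18,"az":0},{"tx":-0.1,"ty":0.7,"tz":1.2,"ax":-1.15,"ay":-0.18,"az":0},{"tx":-0.2,"ty":0.76,"tz":1.5,"ax":-1.13,"ay":-0.2,"az":0},{"tx":0,"ty":0,"tz":0,"ax":0,"ay":0,"az":0}]' 8.5
python3 -m handwheel '[{"tx":0,"ty":0,"tz":0,"ax":0,"ay":0,"az":0},{"tx":0,"ty":0,"tz":0,"ax":0,"ay":0,"az":0}]'
cat > mask.py <<'E'
from h import *
def biggest(f,lo,hi):
    hsv=cv2.cvtColor(f["color"],cv2.COLOR_RGB2HSV);m=cv2.inRange(hsv,np.array(lo),np.array(hi))
    n,l,st,c=cv2.connectedComponentsWithStats(m)
    i=1+np.argmax(st[1:,4]);return (l==i).astype(np.uint8),st[i]
E
python3 - <<'E'
from mask import *; import pickle
f=grab("wrist");pickle.dump(f,open("w4.pkl","wb"))
m,st=biggest(f,(105,120,30),(125,255,255));print(st)
q=cv2.boxPoints(cv2.minAreaRect(cv2.findContours(m,0,1)[0][0]));
W=np.array([atz(f,u,v,.027) for u,v in q]);print(W.round(4),W.mean(0))
print("expected px",proj(f,[[.514,-.0594,.015],[.5075,-.022,.015],[.4939,.0567,.015]]).round(1))
save(f,"w4.png",k=1.4)
E
```

```text
time: 9.83
tool_pos: [0.5143, -0.056, 0.1535]
orientation: [2.009, 2.406, -0.001]
wrist_force: [0.2, 0.4, -0.2]
width: 0.0849
finger_force: 0.0
time: 10.0
tool_pos: [0.5137, -0.0592, 0.1499]
orientation: [-2.017, -2.406, 0.001]
wrist_force: [-0.0, -0.1, 0.3]
width: 0.0851
finger_force: 0.0
[ 262  166   33   67 1527]
[[ 0.4979 -0.0372  0.027 ]
 [ 0.5209 -0.0331  0.027 ]
 [ 0.5306 -0.0837  0.027 ]
 [ 0.5063 -0.088   0.027 ]] [ 0.5139091  -0.06052485  0.027     ]
expected px [[278.3 194.2]
 [278.6 145.4]
 [279.3  29.3]]
```

View pics/w4.png

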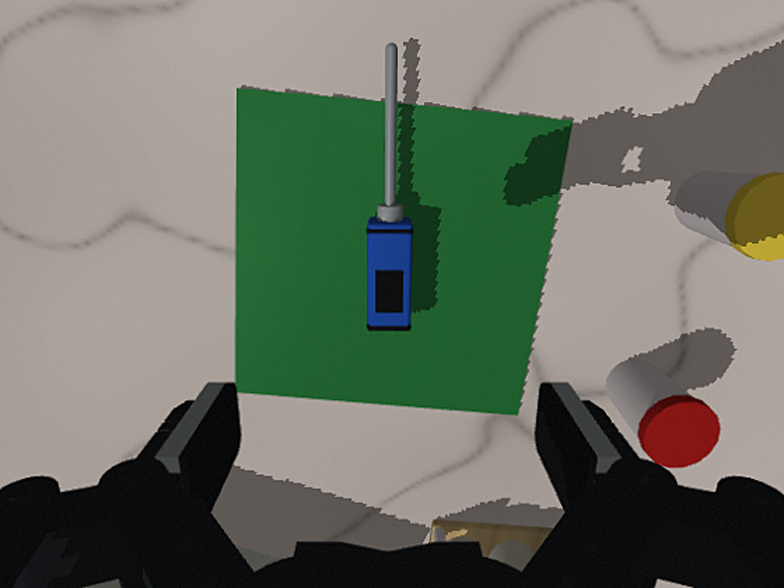

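The probe lies flat and free on the mat: body centre at (389,275), stem tip at (391,45), exactly as predicted. Regripping it straight down across the body, slightly toward the cap.

```bash
python3 -m handwheel '[{"tx":0.1,"ty":-0.45,"tz":-3,"ax":0,"ay":0,"az":0},{"tx":0.05,"ty":-0.45,"tz":-3,"ax":0,"ay":0,"az":0},{"tx":0,"ty":0,"tz":-3,"ax":0,"ay":0,"az":0},{"tx":0,"ty":0,"tz":-2.5,"ax":0,"ay":0,"az":0},{"tx":0,"ty":0,"tz":-1.8,"ax":0,"ay":0,"az":0},{"tx":0,"ty":0,"tz":-0.7,"ax":0,"ay":0,"az":0},{"tx":0,"ty":0,"tz":-0.2,"ax":0,"ay":0,"az":0},{"tx":0,"ty":0,"tz":0,"ax":0,"ay":0,"az":0},{"tx":0,"ty":0,"tz":0,"ax":0,"ay":0,"az":0}]'
python3 - <<'E'
from plan import *
f=env.grab_frame("wrist");print(np.array(f["T_tool_cam"]).round(4))
s=env.sense();print(s["tool_pos"],s["wrist_force"])
E
```

```text
time: 10.8
tool_pos: [0.516, -0.0689, 0.0089]
orientation: [2.02, 2.406, -0.0]
wrist_force: [-0.1, -0.6, 0.3]
width: 0.085
finger_force: 0.0
[[ 6.000e-04  9.537e-01  3.008e-01  7.640e-02]
 [ 1.000e+00 -2.000e-04 -1.200e-03 -1.100e-03]
 [-1.100e-03  3.008e-01 -9.537e-01 -1.420e-01]
 [ 0.000e+00  0.000e+00  0.000e+00  1.000e+00]]
[ 0.51614682 -0.06880928  0.00925348] [0.17945175 0.38662844 0.57896029]
```

```bash
python3 -m handwheel '[{"tx":0,"ty":0,"tz":-0.25,"ax":0,"ay":0,"az":0},{"tx":0,"ty":0,"tz":0,"ax":0,"ay":0,"az":0},{"tx":0,"ty":0,"tz":0,"ax":0,"ay":0,"az":0}]'
python3 -m handwheel '[{"tx":0,"ty":0,"tz":0,"ax":0,"ay":0,"az":0},{"tx":0,"ty":0,"tz":0,"ax":0,"ay":0,"az":0},{"tx":0,"ty":0,"tz":0,"ax":0,"ay":0,"az":0},{"tx":0,"ty":0,"tz":0,"ax":0,"ay":0,"az":0},{"tx":0,"ty":0,"tz":0,"ax":0,"ay":0,"az":0},{"tx":0,"ty":0,"tz":0,"ax":0,"ay":0,"az":0},{"tx":0,"ty":0,"tz":0,"ax":0,"ay":0,"az":0},{"tx":0,"ty":0,"tz":0,"ax":0,"ay":0,"az":0}]' 0 60
python3 -m handwheel '[{"tx":0,"ty":0,"tz":0.5,"ax":0,"ay":0,"az":0},{"tx":0,"ty":0,"tz":1,"ax":0,"ay":0,"az":0},{"tx":0,"ty":0,"tz":2,"ax":0,"ay":0,"az":0},{"tx":0,"ty":0,"tz":2,"ax":0,"ay":0,"az":0},{"tx":0,"ty":0,"tz":2,"ax":0,"ay":0,"az":0},{"tx":0,"ty":0,"tz":2,"ax":0,"ay":0,"az":0},{"tx":0,"ty":0,"tz":0,"ax":0,"ay":0,"az":0},{"tx":0,"ty":0,"tz":0,"ax":0,"ay":0,"az":0}]'
python3 - <<'E'
from plan import *
s=env.sense();M=R.from_rotvec(s["orientation"]).as_matrix();print(M.round(4),s["tool_pos"].round(4))
# staging: tip 45 mm before mouth; offset of TCP from nose = .046 back
G=np.array([.516,.176,.105]);d=yv(105)
T=G-d*(.08+.045+.046);T[2]=.097
go(T,frame(dn,-yv(195)),name="stage")
E
```

```text
time: 11.1
tool_pos: [0.5156, -0.0683, 0.0062]
orientation: [2.019, 2.407, -0.001]
wrist_force: [0.4, -0.5, 0.7]
width: 0.0854
finger_force: 0.0
time: 11.77
tool_pos: [0.5156, -0.0684, 0.006]
orientation: [-2.019, -2.407, 0.001]
wrist_force: [-0.1, 0.1, 2.9]
width: 0.0227
finger_force: 59.7
time: 12.43
tool_pos: [0.5159, -0.0684, 0.102]
orientation: [2.018, 2.406, 0.0]
wrist_force: [0.8, -0.5, -1.1]
width: 0.0229
finger_force: 59.3
[[-1.739e-01  9.848e-01  1.500e-03]
 [ 9.848e-01  1.739e-01 -9.000e-04]
 [-1.100e-03  1.300e-03 -1.000e+00]] [ 0.5159 -0.0684  0.102 ]
stage n 4 total cm [ 4.44  7.93 -0.5 ] units [0.01 0.02 1.  ] | row [ 1.11  1.98 -0.13] [0.002 0.004 0.249] maxstep 0.04 cost 1.3e-17 margin 0.63 q [-0.12  0.54  1.6   0.    1.   -0.38]
```

```bash
python3 -m handwheel '[{"tx":1.1,"ty":1.98,"tz":-0.15,"ax":0,"ay":0,"az":0.25},{"tx":1.1,"ty":1.98,"tz":-0.15,"ax":0,"ay":0,"az":0.25},{"tx":1.1,"ty":1.98,"tz":-0.15,"ax":0,"ay":0,"az":0.25},{"tx":1.1,"ty":1.98,"tz":-0.15,"ax":0,"ay":0,"az":0.25},{"tx":0,"ty":0,"tz":0,"ax":0,"ay":0,"az":0},{"tx":0,"ty":0,"tz":0,"ax":0,"ay":0,"az":0},{"tx":0,"ty":0,"tz":0,"ax":0,"ay":0,"az":0}]'
python3 - <<'E'
from h import *; import pickle
w=grab("wrist");a=grab("scene");b=grab("top");pickle.dump((w,a,b),open("g1.pkl","wb"))
s=env.sense();print(s["tool_pos"].round(4),s["orientation"].round(4))
G=np.array([.516,.176,.105])
x0,y0=[int(max(0,v)) for v in proj(a,[G])[0]-[50,38]];x1,y1=[int(max(0,v)) for v in proj(b,[G])[0]-[50,38]]
print(x0,y0,x1,y1,proj(w,[G]))
z=lambda im:cv2.resize(im,(400,300),interpolation=cv2.INTER_CUBIC)
t=np.hstack([z(a["color"][y0:y0+75,x0:x0+100]),z(b["color"][y1:y1+75,x1:x1+100])])
wc=cv2.resize(w["color"][0:150,140:540],(800,300))
cv2.imwrite("pics/g1.png",np.vstack([t,wc])[:,:,::-1])
E
```

```text
time: 13.02
tool_pos: [0.5584, 0.0107, 0.0937]
orientation: [-1.911, -2.491, 0.004]
wrist_force: [-0.5, 0.6, -1.0]
width: 0.0228
finger_force: 59.3
[0.5588 0.0101 0.0945] [-1.9129e+00 -2.4903e+00  2.2000e-03]
335 129 97 182 [[ 287.26052248 -260.01422779]]
```

View pics/g1.png

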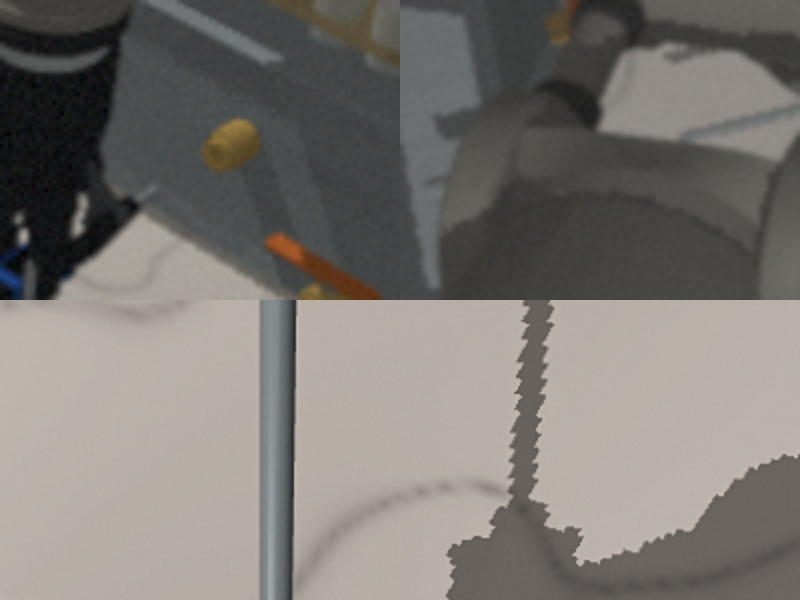

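The scene crop shows the gland with its bore at crop (217,155), i.e. scene px (389,168). The wrist crop shows the held stem straight at u≈278. My ten pictures are used up, so from here I measure by colour mask. I'm going up so the wrist camera sees the gland under the stem.

```bash
python3 -m handwheel '[{"tx":0,"ty":0,"tz":3,"ax":0,"ay":0,"az":0},{"tx":0,"ty":0,"tz":3,"ax":0,"ay":0,"az":0},{"tx":0,"ty":0,"tz":3,"ax":0,"ay":0,"az":0},{"tx":-0.5,"ty":2,"tz":3,"ax":0,"ay":0,"az":0},{"tx":-0.5,"ty":2,"tz":2.5,"ax":0,"ay":0,"az":0},{"tx":-0.5,"ty":2,"tz":0,"ax":0,"ay":0,"az":0},{"tx":-0.5,"ty":1.9,"tz":0,"ax":0,"ay":0,"az":0},{"tx":0,"ty":0,"tz":0,"ax":0,"ay":0,"az":0},{"tx":0,"ty":0,"tz":0,"ax":0,"ay":0,"az":0},{"tx":0,"ty":0,"tz":0,"ax":0,"ay":0,"az":0}]'
python3 - <<'E'
from mask import *; import pickle
w,a,b=pickle.load(open("g1.pkl","rb"))
hs=cv2.cvtColor(a["color"],cv2.COLOR_RGB2HSV);print(hs[160:172:3,388:402:4].reshape(-1,3).tolist())
w=grab("wrist");pickle.dump(w,open("g2.pkl","wb"))
s=env.sense();print(s["tool_pos"].round(4),s["orientation"].round(4))
G=np.array([.516,.176,.105]);print(proj(w,[G,G+[-.0078,.029,0]]).round(1))
hw=cv2.cvtColor(w["color"],cv2.COLOR_RGB2HSV)
u,v=proj(w,[G+[-.004,.015,.0]])[0].astype(int);print(u,v);print(hw[max(v,0),max(u-40,0):u+41:4].tolist())
E
```

```text
time: 14.0
tool_pos: [0.5393, 0.089, 0.2396]
orientation: [-1.913, -2.492, 0.002]
wrist_force: [0.5, 0.3, -0.4]
width: 0.0229
finger_force: 59.3
[[70, 19, 82], [20, 136, 146], [21, 140, 138], [78, 16, 78], [20, 132, 124], [20, 142, 124], [21, 139, 108], [30, 11, 72], [20, 151, 88], [21, 141, 105], [20, 145, 86], [90, 15, 68], [21, 151, 96], [21, 141, 92], [23, 59, 73], [96, 18, 70]]
[0.5394 0.0888 0.2395] [-1.9132e+00 -2.4909e+00  2.2000e-03]
[[278.2  71.2]
 [278.2  25. ]]
278 47
[[15, 25, 164], [14, 23, 165], [13, 22, 161], [15, 24, 146], [15, 26, 160], [14, 26, 166], [15, 22, 166], [20, 163, 138], [96, 12, 105], [98, 16, 127], [107, 15, 121], [100, 17, 90], [103, 44, 52], [19, 164, 115], [20, 161, 98], [19, 156, 77], [20, 196, 52], [12, 23, 164], [11, 22, 164], [10, 23, 163], [11, 25, 164]]
```

```bash
python3 - <<'E'
from mask import *; import pickle
w=pickle.load(open("g2.pkl","rb"))
hw=cv2.cvtColor(w["color"],cv2.COLOR_RGB2HSV)
m=cv2.inRange(hw,np.array([14,90,25]),np.array([28,255,255]))[:, 240:330]
st=cv2.inRange(hw,np.array([85,5,30]),np.array([125,90,200]))[:,240:330]
for v in range(0,110,4):
    u=np.flatnonzero(m[v]);k=np.flatnonzero(st[v]);print(v,(u.min()+240,u.max()+240,len(u)) if len(u) else None,(k.min()+240,k.max()+240) if len(k) else None)
E
```

```text
0 None (np.int64(240), np.int64(329))
4 None (np.int64(240), np.int64(328))
8 None (np.int64(240), np.int64(328))
12 None (np.int64(240), np.int64(329))
16 None (np.int64(240), np.int64(329))
20 (np.int64(268), np.int64(300), 15) (np.int64(240), np.int64(329))
24 (np.int64(264), np.int64(303), 22) (np.int64(241), np.int64(327))
28 (np.int64(264), np.int64(302), 21) (np.int64(240), np.int64(329))
32 (np.int64(264), np.int64(302), 21) (np.int64(241), np.int64(329))
36 (np.int64(264), np.int64(302), 21) (np.int64(240), np.int64(329))
40 (np.int64(264), np.int64(302), 21) (np.int64(270), np.int64(286))
44 (np.int64(264), np.int64(302), 21) (np.int64(270), np.int64(286))
48 (np.int64(264), np.int64(302), 21) (np.int64(271), np.int64(286))
52 (np.int64(265), np.int64(302), 21) (np.int64(270), np.int64(286))
56 (np.int64(268), np.int64(299), 15) (np.int64(270), np.int64(286))
60 (np.int64(267), np.int64(299), 16) (np.int64(270), np.int64(286))
64 (np.int64(267), np.int64(299), 16) (np.int64(270), np.int64(286))
68 None (np.int64(270), np.int64(286))
72 None (np.int64(271), np.int64(286))
76 None (np.int64(270), np.int64(286))
80 None (np.int64(270), np.int64(286))
84 None (np.int64(270), np.int64(286))
88 None (np.int64(271), np.int64(286))
92 None (np.int64(270), np.int64(286))
96 None (np.int64(271), np.int64(286))
100 None (np.int64(271), np.int64(286))
104 None (np.int64(270), np.int64(285))
108 None (np.int64(270), np.int64(285))
```

```bash
python3 - <<'E'
from mask import *; from plan import yv; import pickle
w=pickle.load(open("g2.pkl","rb"))
s=env.sense();p=s["tool_pos"];M=R.from_rotvec(s["orientation"]).as_matrix()
x=M[:,0];y=M[:,1];print("yaw",np.degrees(np.arctan2(x[1],x[0])),M[:,2].round(4))
for n,u,v,z in [("gl far",283.1,26,.105),("gl",283.1,52,.105),("gl front",283.1,64,.105),("mouth top",283.1,66.5,.117),("stem",278.3,60,.2485),("stem",278,104,.2485)]:
    q=atz(w,u,v,z);print(n,q.round(4),"along",((q-p)@x).round(4),"lat mm",((q-p)@y*1000).round(2))
E
```

```text
yaw 104.9474506123645 [-1.4e-03 -6.0e-04 -1.0e+00]
gl far [0.5116 0.2053 0.105 ] along 0.1197 lat mm 3.39
gl [0.516  0.1892 0.105 ] along 0.103 lat mm 3.48
gl front [0.5181 0.1815 0.105 ] along 0.0951 lat mm 3.53
mouth top [0.5185 0.1792 0.117 ] along 0.0927 lat mm 3.33
stem [0.5164 0.1726 0.2485] along 0.0869 lat mm -0.6
stem [0.5201 0.1587 0.2485] along 0.0725 lat mm -0.67
```

```bash
python3 -m handwheel '[{"tx":0.3,"ty":-0.4,"tz":0,"ax":0,"ay":0,"az":0},{"tx":0.31,"ty":-0.42,"tz":-1,"ax":0,"ay":0,"az":0},{"tx":0,"ty":0,"tz":-2.5,"ax":0,"ay":0,"az":0},{"tx":0,"ty":0,"tz":-2.5,"ax":0,"ay":0,"az":0},{"tx":0,"ty":0,"tz":-2.5,"ax":0,"ay":0,"az":0},{"tx":0,"ty":0,"tz":-2.5,"ax":0,"ay":0,"az":0},{"tx":0,"ty":0,"tz":-0.9,"ax":0,"ay":0,"az":0},{"tx":0,"ty":0,"tz":0,"ax":0,"ay":0,"az":0},{"tx":0,"ty":0,"tz":0,"ax":0,"ay":0,"az":0}]'
cat > gl.py <<'E'
from mask import *
w=grab("wrist");s=env.sense();p=s["tool_pos"];M=R.from_rotvec(s["orientation"]).as_matrix();x=M[:,0];y=M[:,1]
print(p.round(4),s["wrist_force"].round(1))
hw=cv2.cvtColor(w["color"],cv2.COLOR_RGB2HSV)
m=cv2.inRange(hw,np.array([14,90,25]),np.array([28,255,255]))[:, 230:340]
st=cv2.inRange(hw,np.array([85,5,30]),np.array([125,90,200]))[:,255:305]
for v in range(0,50,5):
    u=np.flatnonzero(m[v])+230;k=np.flatnonzero(st[v])+255
    print(v,(u.min(),u.max(),len(u)) if len(u) else None,(k.min(),k.max()) if len(k) else None)
    if len(u)>8:
        q=atz(w,(u.min()+u.max())/2,v,.108);r=atz(w,(k.min()+k.max())/2,v,p[2]+.009)
        print("   gl lat",((q-p)@y*1000).round(2),"along",((q-p)@x).round(4),"width",(np.linalg.norm(atz(w,u.max()+1,v,.108)-atz(w,u.min(),v,.108))*1000).round(1),"stem lat",((r-p)@y*1000).round(2))
E
python3 gl.py
```

```text
time: 14.8
tool_pos: [0.5458, 0.0812, 0.1207]
orientation: [-1.912, -2.491, 0.002]
wrist_force: [0.3, 0.7, 0.1]
width: 0.0226
finger_force: 59.3
[0.5464 0.0813 0.1217] [-0.7 -0.1 -0.2]
0 (np.int64(246), np.int64(309), 46) (np.int64(270), np.int64(287))
   gl lat -1.29 along 0.1096 width 24.1 stem lat -1.0
5 (np.int64(248), np.int64(306), 41) (np.int64(271), np.int64(287))
   gl lat -1.48 along 0.1079 width 22.3 stem lat -0.83
10 (np.int64(248), np.int64(306), 41) (np.int64(271), np.int64(287))
   gl lat -1.48 along 0.1062 width 22.4 stem lat -0.83
15 (np.int64(248), np.int64(306), 41) (np.int64(270), np.int64(287))
   gl lat -1.48 along 0.1044 width 22.5 stem lat -0.99
20 (np.int64(249), np.int64(305), 39) (np.int64(270), np.int64(287))
   gl lat -1.48 along 0.1027 width 21.8 stem lat -0.98
25 (np.int64(257), np.int64(297), 23) (np.int64(270), np.int64(287))
   gl lat -1.48 along 0.1009 width 15.7 stem lat -0.98
30 None (np.int64(270), np.int64(287))
35 None (np.int64(270), np.int64(287))
40 None (np.int64(270), np.int64(286))
45 None (np.int64(270), np.int64(286))
```

```bash
python3 -m handwheel '[{"tx":0.43,"ty":-1.7,"tz":0,"ax":0,"ay":0,"az":0},{"tx":0.43,"ty":-1.69,"tz":0,"ax":0,"ay":0,"az":0},{"tx":0,"ty":0,"tz":-1.3,"ax":0,"ay":0,"az":0},{"tx":0,"ty":0,"tz":-1.27,"ax":0,"ay":0,"az":0},{"tx":0,"ty":0,"tz":0,"ax":0,"ay":0,"az":0},{"tx":0,"ty":0,"tz":0,"ax":0,"ay":0,"az":0},{"tx":0,"ty":0,"tz":0,"ax":0,"ay":0,"az":0}]'
python3 - <<'E'
from h import *
s=env.sense();p=s["tool_pos"];print(p.round(4),s["orientation"].round(4),s["wrist_force"].round(1))
M=R.from_rotvec(s["orientation"]).as_matrix();x=M[:,0];y=M[:,1]
print("delta from look: along/lat mm",((p-[.5464,.0813,.1217])@x*1000).round(2),((p-[.5464,.0813,.1217])@y*1000).round(2))
# scene camera check of stem tip and gland mouth
f=grab("scene");import pickle;pickle.dump(f,open("s3.pkl","wb"))
n=p+.126*x+[0,0,.009];print(proj(f,[n, n-.04*x]).round(1),proj(f,[np.array([.5464,.0813,.105])+.1*x-.0014*y]).round(1))
E
```

```text
time: 15.43
tool_pos: [0.5549, 0.0479, 0.0965]
orientation: [1.911, 2.492, 0.001]
wrist_force: [0.1, 0.7, -0.5]
width: 0.023
finger_force: 59.3
[0.5549 0.0479 0.0965] [1.9111e+00 2.4918e+00 9.0000e-04] [ 0.1  0.7 -0.5]
delta from look: along/lat mm -34.49 -0.49
[[385.2 169.8]
 [375.  176.6]] [[387.  168.3]]
```

```bash
python3 -m handwheel '[{"tx":-0.129,"ty":0.483,"tz":-0.05,"ax":0,"ay":0,"az":0},{"tx":-0.129,"ty":0.483,"tz":0,"ax":0,"ay":0,"az":0},{"tx":-0.077,"ty":0.29,"tz":0,"ax":0,"ay":0,"az":0},{"tx":-0.077,"ty":0.29,"tz":0,"ax":0,"ay":0,"az":0},{"tx":0,"ty":0,"tz":0,"ax":0,"ay":0,"az":0},{"tx":0,"ty":0,"tz":0,"ax":0,"ay":0,"az":0}]'
```

```text
time: 15.98
tool_pos: [0.5499, 0.0637, 0.0947]
orientation: [-1.911, -2.493, 0.001]
wrist_force: [0.3, 0.5, 1.1]
width: 0.0229
finger_force: 59.3
```

```bash
python3 -m handwheel '[{"tx":-0.129,"ty":0.483,"tz":0,"ax":0,"ay":0,"az":0},{"tx":-0.129,"ty":0.483,"tz":0,"ax":0,"ay":0,"az":0},{"tx":-0.129,"ty":0.483,"tz":0,"ax":0,"ay":0,"az":0},{"tx":0,"ty":0,"tz":0,"ax":0,"ay":0,"az":0},{"tx":0,"ty":0,"tz":0,"ax":0,"ay":0,"az":0}]'
python3 gl.py
```

```text
time: 16.4
tool_pos: [0.5459, 0.0784, 0.0946]
orientation: [-1.911, -2.492, 0.001]
wrist_force: [-1.0, 1.5, 1.3]
width: 0.0228
finger_force: 59.4
[0.546  0.0782 0.0946] [0.1 1.  1.2]
0 (np.int64(249), np.int64(310), 44) (np.int64(270), np.int64(287))
   gl lat -0.19 along 0.1042 width 19.4 stem lat -0.47
5 (np.int64(267), np.int64(293), 9) (np.int64(270), np.int64(287))
   gl lat -0.02 along 0.1028 width 8.5 stem lat -0.47
10 None (np.int64(270), np.int64(287))
15 None (np.int64(270), np.int64(287))
20 None (np.int64(270), np.int64(287))
25 None (np.int64(271), np.int64(287))
30 None (np.int64(271), np.int64(287))
35 None (np.int64(270), np.int64(287))
40 None (np.int64(271), np.int64(287))
45 None (np.int64(270), np.int64(286))
```

```bash
python3 -m handwheel '[{"tx":0.03,"ty":0.01,"tz":0.1,"ax":0,"ay":0,"az":0},{"tx":-0.129,"ty":0.483,"tz":0,"ax":0,"ay":0,"az":0},{"tx":-0.129,"ty":0.483,"tz":0,"ax":0,"ay":0,"az":0},{"tx":-0.129,"ty":0.483,"tz":0,"ax":0,"ay":0,"az":0},{"tx":-0.129,"ty":0.483,"tz":0,"ax":0,"ay":0,"az":0},{"tx":0,"ty":0,"tz":0,"ax":0,"ay":0,"az":0},{"tx":0,"ty":0,"tz":0,"ax":0,"ay":0,"az":0}]'
python3 -m handwheel '[{"tx":-0.129,"ty":0.483,"tz":0,"ax":0,"ay":0,"az":0},{"tx":-0.129,"ty":0.483,"tz":0,"ax":0,"ay":0,"az":0},{"tx":-0.129,"ty":0.483,"tz":0,"ax":0,"ay":0,"az":0},{"tx":-0.129,"ty":0.483,"tz":0,"ax":0,"ay":0,"az":0},{"tx":0,"ty":0,"tz":0,"ax":0,"ay":0,"az":0},{"tx":0,"ty":0,"tz":0,"ax":0,"ay":0,"az":0}]'
cat > gl2.py <<'E'
from mask import *
w=grab("wrist");s=env.sense();p=s["tool_pos"];M=R.from_rotvec(s["orientation"]).as_matrix();x=M[:,0];y=M[:,1]
print(p.round(4),s["wrist_force"].round(1),s["wrist_torque"].round(2))
hw=cv2.cvtColor(w["color"],cv2.COLOR_RGB2HSV)
m=cv2.inRange(hw,np.array([14,90,25]),np.array([28,255,255]));m[:,:230]=0;m[:,340:]=0
v,u=np.nonzero(m);print("brass rows",v.min(),v.max(),"cols",u.min(),u.max(),"centre lat",((atz(w,(u.min()+u.max())/2,np.median(v),.105)-p)@y*1000).round(2))
print("mouth along (z .117/.105)",*[((atz(w,280,v.max()+1,z)-p)@x).round(4) for z in(.117,.105)])
bl=cv2.inRange(hw,np.array([105,120,30]),np.array([125,255,255]));v,u=np.nonzero(bl);print("blue rows",v.min(),v.max(),"body front along",((atz(w,280,v.min(),.117)-p)@x).round(4),"lat",((atz(w,np.median(u),v.min()+5,.117)-p)@y*1000).round(2))
print("pred px row nose",proj(w,[p+.046*x+[0,0,.009]]).round(1))
E
python3 gl2.py
```

```text
time: 17.03
tool_pos: [0.541, 0.0976, 0.0955]
orientation: [-1.911, -2.493, 0.001]
wrist_force: [0.2, -0.4, -2.0]
width: 0.0226
finger_force: 59.3
time: 17.53
tool_pos: [0.5359, 0.1169, 0.0955]
orientation: [-1.911, -2.493, 0.001]
wrist_force: [-0.4, 0.8, -0.9]
width: 0.0228
finger_force: 59.3
[0.536  0.1166 0.0956] [ 0.4  0.5 -0.5] [-0.01 -0.03 -0.01]
brass rows 28 127 cols 238 319 centre lat -0.47
mouth along (z .117/.105) 0.0655 0.0643
blue rows 190 343 body front along 0.0448 lat -0.95
pred px row nose [[279.5 178.3]]
```

```bash
python3 -m handwheel '[{"tx":-0.103,"ty":0.386,"tz":0,"ax":0,"ay":0,"az":0},{"tx":-0.077,"ty":0.29,"tz":0,"ax":0,"ay":0,"az":0},{"tx":-0.077,"ty":0.29,"tz":0,"ax":0,"ay":0,"az":0},{"tx":0,"ty":0,"tz":0,"ax":0,"ay":0,"az":0},{"tx":0,"ty":0,"tz":0,"ax":0,"ay":0,"az":0}]'
python3 gl2.py
python3 -m handwheel '[{"tx":-0.052,"ty":0.193,"tz":0,"ax":0,"ay":0,"az":0},{"tx":0,"ty":0,"tz":0,"ax":0,"ay":0,"az":0},{"tx":-0.052,"ty":0.193,"tz":0,"ax":0,"ay":0,"az":0},{"tx":0,"ty":0,"tz":0,"ax":0,"ay":0,"az":0},{"tx":0,"ty":0,"tz":0,"ax":0,"ay":0,"az":0}]'
python3 gl2.py
```

```text
time: 18.0
tool_pos: [0.5334, 0.1263, 0.0955]
orientation: [-1.911, -2.492, 0.001]
wrist_force: [-0.3, -0.9, -0.9]
width: 0.0228
finger_force: 59.3
[0.5334 0.1262 0.0955] [-0.3 -0.6 -0.4] [ 0.02  0.01 -0.  ]
brass rows 81 156 cols 239 317 centre lat -0.56
mouth along (z .117/.105) 0.0559 0.0539
blue rows 190 343 body front along 0.0447 lat -0.91
pred px row nose [[279.4 178. ]]
time: 18.47
tool_pos: [0.5324, 0.1301, 0.0955]
orientation: [-1.912, -2.492, 0.001]
wrist_force: [-0.6, 0.0, -0.8]
width: 0.0228
finger_force: 59.3
[0.5324 0.1301 0.0955] [ 0.4  0.2 -0.7] [-0.   -0.01 -0.09]
brass rows 103 167 cols 240 316 centre lat -0.55
mouth along (z .117/.105) 0.0522 0.0497
blue rows 190 344 body front along 0.0446 lat -0.91
pred px row nose [[279.4 177.7]]
```

```bash
python3 - <<'E'
from mask import *
w=grab("wrist");hw=cv2.cvtColor(w["color"],cv2.COLOR_RGB2HSV)
for v in range(140,200,3):
    print(v,' '.join("%3d/%3d/%3d"%tuple(hw[v,u]) for u in (244,252,258,264,272,279,286,294,300,306,314)))
s=env.sense();p=s["tool_pos"];x=R.from_rotvec(s["orientation"]).as_matrix()[:,0]
for a in(.038,.046,.052): print(a,proj(w,[p+a*x+[0,0,.009],p+a*x+[0,0,.021],p+a*x+[0,0,.016]])[:,1].round(1))
E
```

```text
140  19/154/147  20/158/168  20/158/181  20/159/175  19/157/159  19/159/146  19/159/133  20/158/116  20/165/ 99  20/152/ 82  15/ 58/105
143  10/ 19/164  20/160/105  19/161/149  20/160/156  20/157/154  20/161/144  20/160/134  20/162/113  20/160/ 91  20/158/ 79  13/ 24/172
146  13/ 23/156  19/158/150  19/157/159  20/159/138  19/159/125  19/166/103  19/167/107  19/162/104  19/160/ 99  20/159/ 80  11/ 24/173
149  12/ 22/153  20/161/155  20/158/160  20/159/159  20/160/155  20/156/155  20/161/135  19/160/118  19/164/ 92  19/165/ 79  11/ 25/174
152  16/ 24/139  19/160/155  20/159/160  20/161/162  20/158/161  20/160/153  19/162/137  19/163/116  19/159/101  19/159/ 80  11/ 25/173
155  13/ 21/145  19/162/156  19/161/160  20/160/166  20/162/161  19/158/153  19/160/134  19/163/114  20/158/ 95  20/160/ 75  13/ 21/171
158  13/ 23/157  20/160/156  20/161/162  19/159/170  20/159/159  19/160/150  19/162/134  20/162/113  20/160/ 94  20/160/ 75  14/ 19/172
161  14/ 21/157  20/160/156  20/159/168  20/158/170  20/157/156  20/163/144  19/163/130  20/162/112  20/166/ 95  18/165/ 71  13/ 21/170
164  14/ 25/
[... 997 characters left out ...]
17/133  94/ 15/116 100/ 16/ 98  90/ 14/ 55  13/ 24/171  15/ 24/169  12/ 22/171
188  13/ 23/156  13/ 27/180  14/ 29/193  98/ 16/129  98/ 15/133  95/ 13/114  96/ 14/ 93 105/ 26/ 59  14/ 27/180  14/ 22/171  13/ 24/171
191  14/ 21/160 111/255/ 58 115/255/ 55 101/ 16/130  97/ 17/138 107/ 15/117  98/ 22/ 94  90/  8/ 62 112/255/ 55  14/ 30/180  12/ 23/170
194  15/ 25/166 110/214/ 62 111/255/ 61  98/ 16/129  90/ 12/133  95/ 14/110  99/ 19/ 92  80/ 13/ 59 110/205/ 66 117/255/ 48  13/ 24/170
197  17/ 27/169 111/215/ 64 110/223/ 64  97/ 16/143 103/ 17/133  97/ 21/111  94/ 23/ 88  90/ 19/ 54 111/210/ 63 112/226/ 61  13/ 24/169
0.038 [198.5 208.2 204. ]
0.046 [177.7 185.7 182.2]
0.052 [161.6 168.2 165.3]
```

Stem still shows for rows 169–175 between brass and nose: about 5 mm to go. Pushing on with force checks.

```bash
python3 -m handwheel '[{"tx":-0.077,"ty":0.29,"tz":0,"ax":0,"ay":0,"az":0},{"tx":-0.026,"ty":0.097,"tz":0,"ax":0,"ay":0,"az":0},{"tx":0,"ty":0,"tz":0,"ax":0,"ay":0,"az":0},{"tx":0,"ty":0,"tz":0,"ax":0,"ay":0,"az":0}]'
python3 -m handwheel '[{"tx":-0.026,"ty":0.097,"tz":0,"ax":0,"ay":0,"az":0},{"tx":0,"ty":0,"tz":0,"ax":0,"ay":0,"az":0},{"tx":0,"ty":0,"tz":0,"ax":0,"ay":0,"az":0}]'
python3 -m handwheel '[{"tx":-0.026,"ty":0.097,"tz":0,"ax":0,"ay":0,"az":0},{"tx":0,"ty":0,"tz":0,"ax":0,"ay":0,"az":0},{"tx":0,"ty":0,"tz":0,"ax":0,"ay":0,"az":0}]'
```

```text
time: 18.9
tool_pos: [0.5313, 0.134, 0.0955]
orientation: [-1.911, -2.492, 0.001]
wrist_force: [1.0, 0.0, -0.6]
width: 0.0226
finger_force: 59.3
time: 19.15
tool_pos: [0.5312, 0.1347, 0.0956]
orientation: [-1.912, -2.492, 0.001]
wrist_force: [0.7, -1.3, -0.6]
width: 0.0226
finger_force: 59.3
time: 19.4
tool_pos: [0.5312, 0.1347, 0.0956]
orientation: [1.912, 2.492, -0.003]
wrist_force: [0.6, -5.1, -0.7]
width: 0.0227
finger_force: 59.3
```

```bash
python3 -m handwheel '[{"tx":-0.026,"ty":0.097,"tz":0,"ax":0,"ay":0,"az":0},{"tx":0,"ty":0,"tz":0,"ax":0,"ay":0,"az":0},{"tx":0,"ty":0,"tz":0,"ax":0,"ay":0,"az":0}]'
python3 gl2.py; python3 - <<'E'
from mask import *
w=grab("wrist");hw=cv2.cvtColor(w["color"],cv2.COLOR_RGB2HSV)
for v in range(164,190,2): print(v,' '.join("%3d/%3d/%3d"%tuple(hw[v,u]) for u in (258,266,272,279,286,292,300)))
E
```

```text
time: 19.65
tool_pos: [0.5312, 0.1348, 0.0957]
orientation: [1.911, 2.491, -0.004]
wrist_force: [1.4, -10.2, -0.0]
width: 0.0227
finger_force: 59.3
[0.5312 0.1348 0.0957] [  1.5 -10.   -0. ] [-1.61 -0.26  0.01]
brass rows 130 181 cols 240 315 centre lat -0.69
mouth along (z .117/.105) 0.0473 0.0444
blue rows 190 344 body front along 0.0446 lat -0.88
pred px row nose [[279.3 177.6]]
164  20/157/167  20/158/165  20/160/161  20/157/158  19/162/140  19/157/125  19/161/103
166  20/159/164  20/162/164  20/160/161  20/159/157  20/160/139  19/162/124  20/156/100
168  20/160/164  20/156/168  20/157/164  20/161/154  20/158/139  19/158/124  19/163/ 97
170  20/160/164  20/157/171  20/159/165  19/159/157  19/158/139  19/161/122  20/155/ 97
172  20/158/168  20/159/170  20/160/163  20/161/152  20/162/137  20/159/122  19/158/ 97
174  20/161/168  20/157/172  20/157/162  20/158/150  19/164/135  19/160/121  20/161/ 95
176  20/159/173  20/158/170  20/159/157  19/159/149  19/158/134  20/163/119  20/160/ 94
178  20/166/166  19/158/165  20/160/155  19/157/146  20/158/131  19/161/117  20/201/ 81
180  19/ 68/164  20/171/161  20/165/155  19/163/144  19/167/130  20/174/114  10/ 17/184
182  14/ 18/160  90/ 15/120  20/ 39/119  19/ 69/118  30/ 17/ 90 107/ 48/ 74  14/ 22/177
184  15/ 22/162  98/ 15/136  99/ 18/139 101/ 16/124  99/ 18/101  98/ 15/ 70  15/ 21/173
186  15/ 22/162  98/ 15/138  94/ 13/137  94/ 17/119 110/ 16/ 97 102/ 18/ 70  14/ 22/176
188  16/ 23/164  94/ 15/137  93/ 19/135 100/ 13/118  90/ 16/ 95 102/ 18/ 70  14/ 29/182
```

The brass now meets the nose directly (row 181) and the push is stalled at 10 N, so it is home. Releasing and lifting clear.

```bash
python3 -m handwheel '[{"tx":0,"ty":0,"tz":0,"ax":0,"ay":0,"az":0},{"tx":0,"ty":0,"tz":0,"ax":0,"ay":0,"az":0},{"tx":0,"ty":0,"tz":0,"ax":0,"ay":0,"az":0},{"tx":0,"ty":0,"tz":0,"ax":0,"ay":0,"az":0},{"tx":0,"ty":0,"tz":0,"ax":0,"ay":0,"az":0},{"tx":0,"ty":0,"tz":0,"ax":0,"ay":0,"az":0},{"tx":0,"ty":0,"tz":0,"ax":0,"ay":0,"az":0}]' 6.5 20
python3 gl2.py
python3 -m handwheel '[{"tx":0,"ty":0,"tz":1,"ax":0,"ay":0,"az":0},{"tx":0,"ty":0,"tz":1.5,"ax":0,"ay":0,"az":0},{"tx":0,"ty":0,"tz":2,"ax":0,"ay":0,"az":0},{"tx":0,"ty":0,"tz":2,"ax":0,"ay":0,"az":0},{"tx":0,"ty":0,"tz":2,"ax":0,"ay":0,"az":0},{"tx":0,"ty":0,"tz":2,"ax":0,"ay":0,"az":0},{"tx":0,"ty":0,"tz":0,"ax":0,"ay":0,"az":0},{"tx":0,"ty":0,"tz":0,"ax":0,"ay":0,"az":0},{"tx":0,"ty":0,"tz":0,"ax":0,"ay":0,"az":0}]'
python3 - <<'E'
from mask import *
w=grab("wrist");hw=cv2.cvtColor(w["color"],cv2.COLOR_RGB2HSV);s=env.sense();p=s["tool_pos"]
m=cv2.inRange(hw,np.array([14,90,25]),np.array([28,255,255]));m[:,:230]=0;m[:,340:]=0;v,u=np.nonzero(m);print("brass rows",v.min(),v.max())
b,st=biggest(w,(105,120,30),(125,255,255));print("blue box",st)
for k in range(v.max()-4,st[1]+6,2): print(k,' '.join("%3d/%3d/%3d"%tuple(hw[k,x]) for x in (270,276,280,284,290)))
print(p,s["wrist_force"].round(1),s["finger_force"])
# shift of scene blob
E
```

```text
time: 20.33
tool_pos: [0.5306, 0.137, 0.0955]
orientation: [-1.911, -2.492, 0.001]
wrist_force: [1.5, 0.0, 0.4]
width: 0.065
finger_force: 0.0
[0.5306 0.1369 0.0955] [-0.5  0.7 -0.2] [-0.02 -0.03  0.01]
brass rows 141 188 cols 241 315 centre lat -0.52
mouth along (z .117/.105) 0.045 0.0418
blue rows 195 343 body front along 0.0429 lat -0.55
pred px row nose [[279.3 177.7]]
time: 21.13
tool_pos: [0.5301, 0.1367, 0.2002]
orientation: [-1.911, -2.492, 0.002]
wrist_force: [0.4, -0.4, -1.4]
width: 0.0653
finger_force: 0.0
brass rows 112 145
blue box [ 261  168   37   76 1990]
141  20/163/156  19/163/141  20/159/128  19/167/113  20/164/ 84
143  20/161/158  20/164/134  19/159/125  19/164/112  20/179/ 80
145  17/114/121  19/172/105  19/169/101  18/137/ 93  16/ 45/137
147  96/ 23/111 101/ 22/127 100/ 27/112 100/ 25/ 91  13/ 25/163
149  96/ 11/112 103/ 19/121 102/ 13/100 105/ 12/ 82  13/ 25/161
151 101/ 18/115  99/ 15/121  95/ 15/100  98/ 13/ 80  14/ 29/168
153  94/ 18/115  98/ 16/127  96/ 13/101  98/ 13/ 78 111/ 96/ 80
155  99/ 15/118  94/ 17/120  90/ 11/ 95  98/ 14/ 74 110/227/ 55
157 108/ 77/ 40  95/ 12/123  68/ 11/ 90  98/ 14/ 73 110/220/ 58
159 112/218/ 55 113/255/ 48 111/250/ 52 110/236/ 54 110/231/ 54
161 111/208/ 93 110/221/ 90 111/221/ 91 111/212/ 94 111/213/ 96
163 111/206/125 111/211/122 111/208/124 111/211/123 111/210/124
165 112/189/ 73 111/197/ 70 112/195/ 72 111/181/ 38 110/201/ 38
167  15/128/ 12  11/146/ 14  21/149/ 12  23/209/ 11  17/149/ 12
169 110/210/ 96 111/202/ 96 111/205/112 111/211/110 111/208/109
171 110/215/122 110/211/121 111/209/122 111/212/118 111/212/119
173 111/213/121 111/207/122 110/211/121 110/213/121 110/211/117
[0.52996645 0.13668571 0.1997274 ] [-0.2 -0.7 -0.2] 0.0
```

The released probe sits level and flush: brass runs down to row 145, then 12 rows of nose (8 mm), then the body, with no stem showing. Handing in.

```bash
python3 -c "
from cell import env
print(env.hand_in())"
```

```text
the job is handed in; nothing more can be done
None
```

The probe was laid flat on the mat, regripped across its body, pushed fully home in the gland and let go; the job was handed in at about 21 s of the 64 s, and the hand-in call returned no verdict.

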